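# Load the wind-out hardware tray and park it

### The arm

A 6-joint arm with a two-finger parallel gripper is mounted at the origin on the work surface. World frame = base frame: x ahead of the robot, y to its left, z up, the work surface at z = 0. Lengths are in mm, angles in degrees, forces in N, time in s.
With the tool pointing down it reaches from about 300 to 850 mm from the base axis. Payload 4.2 kg.
Tool frame: the origin (TCP) lies at the very end of the fingers, on their centre line; the grasp point (between the pads) lies 19 mm behind it (env.grip_depth is the distance from the TCP to the grasp point, in mm); y points along the fingers, z is the direction in which the jaws open and shut, and the axes are right-handed (so a half turn about y gives the same grasp; the last joint's range is limited). The gripper opens to 91 mm and grips with 3 to 60 N. Pads are 32 mm wide; open, the fingers measure 118 mm over their backs; the gripper's body (76 mm by 178 mm) begins 60 mm behind the grasp point.
Start: joints at [67.093, 18.312, 89.639, -0, 72.044, -1.146], TCP at [213.176, 534.04, 213.976] pointing down, gripper open.
Joint ranges: [-177.97, 177.97], [-48.28, 115.42], [12.27, 149.76], [-77.06, 257.06], [2.81, 150.46], [-146.56, 146.56]. Speed limits (degrees/s): [147.25, 147.25, 180, 180, 180, 180].

### API

Orientations are given as [roll, pitch, yaw] about the fixed x, y, z axes, in that order (R = Rz(yaw) Ry(pitch) Rx(roll)).
In Python, from workcell import state, imaging, job, env gives the robot as it stands.
- The arm moves only by the shell command python3 -m pendant 'ROWS' [FORCE]. ROWS is JSON, a list of rows, each an object with "delta_pos": the shift along the tool's x, y, z in cm, a list of three; "twist": the turn, a rotation vector about the tool's x, y, z in degrees, a list of three; "grip": the opening in per cent of the stroke, from 0 (shut) to 100 (fully open). In form: [{"delta_pos": [tx, ty, tz], "twist": [wx, wy, wz], "grip": grip}, ...]. A call has exactly 5 rows; each row is the pose to reach, as a shift and turn from the pose commanded when the call began, along the tool's axes at that moment; what a row does not reach only later rows make up. A row lasts 1/10 s, in which the tool goes at most 50 mm and 8.59 degrees, less where a joint would pass 70% of its speed; a pose out of reach is approached as far as the arm can. A call with a gripper value outside its range is refused whole. The fingers move at their own pace and stop on an object; FORCE is the grip in N (left out, the last holds). Time passes only in rows, so rows that repeat a pose let the fingers close, or fill a call up. It gives the time, the measured TCP pose, the force and the opening at its end, in the units of the state.
- state(): the state, without advancing time (a new reading comes with each control period).
- imaging.grab_frame(name): name is "side" or "top" or "wrist"; returns (picture, depth): 480x640x3 uint8, red, green, blue; 480x640 float32, mm along the optical axis (not along the pixel's ray), 0 where there is no reading.
- imaging.camera_info(name): a dict with "fx", "fy", "cx", "cy" (pixels), "R" (3x3) and "t" (3): a world point X has camera coordinates R X + t. Camera axes: x right, y down, z forward; pixel columns grow to the right and rows downward; lengths in mm; the calibration is good to about 2 mm. The wrist camera is an equidistant fisheye: a pixel r from the principal point sees the ray r / f radians off the axis. A picture is of the moment at which its call begins: read the wrist's pose just before it. camera_info takes no time and is no camera call; for the wrist camera it gives the pose at the moment of the call.
- job.job_done(): hands the job in, once; it reports no verdict.
The state is a dict: "time_s": time; "qpos": joint angles; "qvel": joint speeds; "effort": joint torques, N m; "ee_pos": TCP position; "ee_rot": TCP orientation; "force": force on the tool from outside, world axes, zero at the start; "torque": the same for the moment, N m; "gripper_width": finger opening in mm.
Only numpy, scipy, OpenCV 4.12 (cv2) and the standard library are available. Lean on these libraries where they do the work, as an engineer would, in place of code of your own. Each camera call takes 0.05 s, during which the arm holds its last target.

### The job

Pack up the bench: with the handwheel wind the orange tray out until it touches its loading stop, sort every loose U-bolt into the compartment nearest the handwheel and every corner bracket into the far compartment, and lay the awl in its cradle on the tray. Then wind the loaded tray back until it touches the parking stop at the organizer. Leave the jar and the wrench where they are.

Things in the scene. Friction and masses are not known exactly. Their poses are not given: they have to be found in the camera images.
- ubolt1: galvanized U-bolt of 8 mm round bar lying flat, 46 mm wide, 64 mm long, 80 g (may be absent). Origin: middle of its outline, on the underside; x runs along the legs (at y = +-19, ends x = -32) to the bow (x = +32); nuts at x = -21, no higher than the bar. Grip across both legs (46 mm, along y) at x = 0
- ubolt2: galvanized U-bolt of 8 mm round bar lying flat, 46 mm wide, 64 mm long, 80 g (may be absent). Origin: middle of its outline, on the underside; x runs along the legs (at y = +-19, ends x = -32) to the bow (x = +32); nuts at x = -21, no higher than the bar. Grip across both legs (46 mm, along y) at x = 0
- ubolt3: galvanized U-bolt of 8 mm round bar lying flat, 46 mm wide, 64 mm long, 80 g (may be absent). Origin: middle of its outline, on the underside; x runs along the legs (at y = +-19, ends x = -32) to the bow (x = +32); nuts at x = -21, no higher than the bar. Grip across both legs (46 mm, along y) at x = 0
- bracket1: flat L-shaped zinc-plated corner bracket, 6 mm thick, outline 50 x 50 mm, legs 16 mm wide, 60 g (may be absent). Origin: middle of the 50 mm square, underside; outer corner at x = y = -25; one leg along x (y = -25 to -9), one along y (x = -25 to -9). Grip across a leg, e.g. at (5, -17) along y or (-17, 5) along x
- bracket2: flat L-shaped zinc-plated corner bracket, 6 mm thick, outline 50 x 50 mm, legs 16 mm wide, 60 g (may be absent). Origin: middle of the 50 mm square, underside; outer corner at x = y = -25; one leg along x (y = -25 to -9), one along y (x = -25 to -9). Grip across a leg, e.g. at (5, -17) along y or (-17, 5) along x
- bracket3: flat L-shaped zinc-plated corner bracket, 6 mm thick, outline 50 x 50 mm, legs 16 mm wide, 60 g (may be absent). Origin: middle of the 50 mm square, underside; outer corner at x = y = -25; one leg along x (y = -25 to -9), one along y (x = -25 to -9). Grip across a leg, e.g. at (5, -17) along y or (-17, 5) along x
- awl: awl: walnut handle, square section 26 x 26 mm, 84 mm long, and a 7 mm thick steel spike ending 76 mm beyond it. Origin: middle of the handle's lower face; x points along the handle to the spike. Balance point about 10 to 20 mm towards the spike. 90 g
- u_bin (a point): centre of the floor of the U-bolt compartment, the one nearer the handwheel. Inside 100 (x) by 120 mm (y), walls 5 mm thick, 22 mm high above the floor (floor 27 mm above the bench). y: direction of tray travel to parking; x: away from the handwheel side. Moves with the tray
- b_bin (a point): centre of the floor of the bracket compartment, the one farther from the handwheel; same size and axes as u_bin, 105 mm beyond it along x
- cradle (a point): awl cradle: two black notched supports (12 mm thick, at x = +-28 mm) on the tray's edge strip away from the organizer. Point midway, on the surface carrying the handle, 43 mm above the bench. The notch runs along x, 30 mm wide, flaring to 35 mm at the lip tops 12 mm up. A seated awl has its origin here, its x along this x, either way round. Moves with the tray; axes as u_bin
- tray (a joint): travel of the tray in m: 0 = against the rubber loading stop, 0.12 = against the rubber parking stop by the orange organizer. Moves only with the handwheel, 10 mm per radian
- wheel (a joint): handwheel angle in rad, 0 (loading stop) to 12 (parking stop), growing clockwise seen from above; tray travel = 0.01 x this. Turns easily (2 to 4 N at the knob) and stays where it is left
- wheel_axis (a point): point on the handwheel's upright axis, 82 mm above the bench, level with the knob's grip point; the wheel is horizontal, 128 mm across, rim top 57 mm above the bench, at the side of the tray that faces the robot
- knob_grip (a point): grip point of the upright black crank knob on the wheel's rim: 22 mm across, from 58 to 102 mm above the bench; this point is on its axis 82 mm up, 52 mm from the wheel axis. The knob spins freely on its pin, so the hand need not turn while carrying it round
- jar: bystander: closed jar, 64 mm across, 90 mm high; leave it alone. Origin under its centre
- wrench: bystander: wrench lying flat; leave it alone. Origin: middle of the underside

How it is judged:
By the outcome, as a careful person would: the job done as asked, in the order asked, and still so for the second after the job is handed in, with the robot touching nothing.
Of ubolt1, ubolt2, ubolt3, bracket1, bracket2, bracket3 only 3 to 5 are there at a start; the rules pass over those that are not, and their reading is None.
At some moment in a run one of ubolt1, ubolt2, ubolt3, bracket1, bracket2, bracket3, awl may be knocked a few centimetres aside while the robot is not near it.
Once in a run the grip may slacken for a moment while it holds something.
It also fails if it takes over 210 s, if anything falls off the work surface, if the arm or the gripper's body presses on something with over 40 N, if the wrist force passes 120 N, or if a joint passes its speed limit or range.

## Working session

There is one attempt and no reset: what is moved stays moved. The work goes in short steps, Python scripts to look and compute and a shell command to move; the robot and the scene stay as the last step left them, time stands still between calls to the robot, and variables do not carry over. Pictures are saved under pics/ and viewed, and the job is handed in when it is done.

```bash
ls; mkdir -p pics
python3 - <<'E'
from workcell import state, imaging, job, env
import cv2
print(state()); print(env.grip_depth)
for n in ("side","top","wrist"):
    i=imaging.camera_info(n); print(n,i)
    p,d=imaging.grab_frame(n)
    cv2.imwrite(f"pics/{n}0.png",p[:,:,::-1])
    import numpy as np; np.save(f"pics/{n}0d.npy",d)
E
```

```text
pics
{'time_s': 0.0, 'qpos': array([ 6.70943038e+01,  1.83524622e+01,  8.97067487e+01,  2.57664496e-03,
        7.20437159e+01, -1.14595481e+00]), 'qvel': array([ 0.01501443, -0.08018805,  0.07089731, -0.05138442,  0.09741755,
       -0.03948489]), 'effort': array([ 1.11510646e-03, -4.12468529e+01, -2.31974763e+01,  7.26637454e-02,
        4.58001543e-02, -1.46286066e-04]), 'ee_pos': array([212.95016551, 533.56736495, 213.10973111]), 'ee_rot': array([-9.01028572e+01,  4.50768859e-03, -2.17605420e+01]), 'force': array([0.21109925, 0.90588543, 0.59437268]), 'torque': array([0.00745479, 0.02974263, 0.01532563]), 'gripper_width': 91.22591217183287}
18.8
side {'fx': 549.2201774957784, 'fy': 549.2201774957784, 'cx': 322.3188579805688, 'cy': 229.82246583130936, 'R': array([[ 0.83345259, -0.55258315, -0.00293995],
       [-0.42455601, -0.63692764, -0.64348689],
       [ 0.35370748,  0.53756399, -0.76545149]]), 't': array([-518.24689312,  288.26327726,  787.06567764])}
top {'fx': 579.8619067987123, 'fy': 579.8619067987123, 'cx': 319.96746280909326, 'cy': 234.96412194443909, 'R': array([[-0.02903552, -0.99952154, -0.01065944],
       [-0.99704155,  0.02971945, -0.07088653],
       [ 0.07116941,  0.00856967, -0.99742743]]), 't': array([ -17.38259922,  610.72644167, 1258.6173777 ])}
wrist {'fx': 371.64829954431775, 'fy': 371.64829954431775, 'cx': 315.59931839686425, 'cy': 236.75261343178758, 'R': array([[ 0.37031799,  0.92890293, -0.00198035],
       [ 0.90204377, -0.35909966,  0.23950881],
       [ 0.2217693 , -0.09048079, -0.97089217]]), 't': array([-573.67545879,  -27.87725179,  390.64852237])}
```

View pics/top0.png

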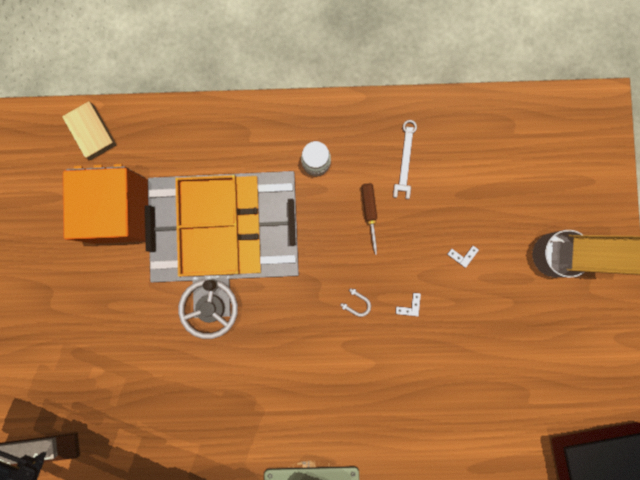

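View pics/side0.png

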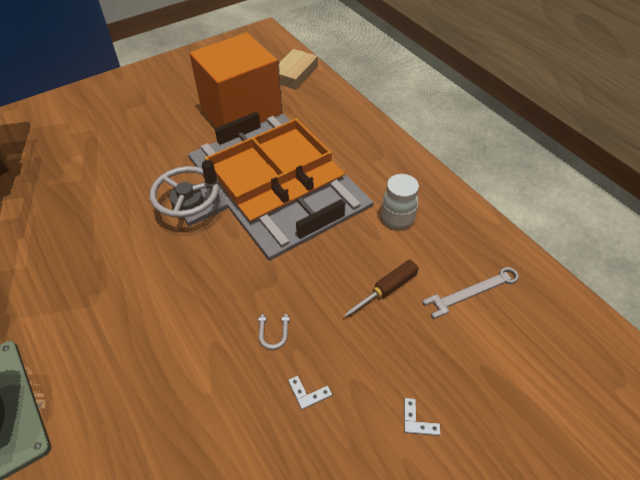

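View pics/wrist0.png

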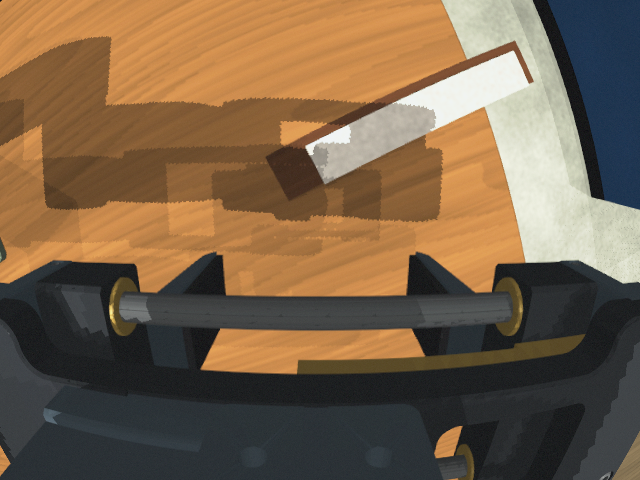

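The top view shows the tray at columns 177-260, the wheel hub at (208,307), the U-bolt at (357,303), brackets at (410,306) and (464,257), and the awl at (370,215). The jar is at (316,157) and the wrench at (405,160). So there are three sortable parts plus the awl. Next I'll measure them.

```bash
cat > h.py <<'E'
from workcell import state, imaging, job, env
import numpy as np, cv2
from scipy.spatial.transform import Rotation as Ro
def plane(info,uv,z):
    uv=np.atleast_2d(np.asarray(uv,float)); 
    r=np.c_[(uv[:,0]-info['cx'])/info['fx'],(uv[:,1]-info['cy'])/info['fy'],np.ones(len(uv))]
    R=np.array(info['R']);t=np.array(info['t']); C=-R.T@t; d=r@R
    s=(z-C[2])/d[:,2]; return (C+d*s[:,None])
def proj(info,X):
    X=np.atleast_2d(X); c=X@np.array(info['R']).T+info['t']
    return np.c_[info['fx']*c[:,0]/c[:,2]+info['cx'],info['fy']*c[:,1]/c[:,2]+info['cy']]
def delta(pos,yaw=None,rpy=None):
    """print shift(cm, tool axes) and twist from current MEASURED pose to target"""
    s=state(); R=Ro.from_euler('xyz',s['ee_rot'],degrees=True)
    d=R.inv().apply(np.asarray(pos,float)-s['ee_pos'])/10
    tw=None
    if rpy is not None: tw=(R.inv()*Ro.from_euler('xyz',rpy,degrees=True)).as_rotvec(degrees=True)
    return d.round(3),None if tw is None else tw.round(2)
def zoom(p,c,h,k,name):
    x,y=c; q=p[max(0,y-h):y+h,max(0,x-h*4//3):x+h*4//3]; cv2.imwrite(name,cv2.resize(q,None,fx=k,fy=k,interpolation=cv2.INTER_CUBIC)[:,:,::-1])
E
python3 - <<'E'
from h import *
s=state(); R=Ro.from_euler('xyz',s['ee_rot'],degrees=True).as_matrix(); print("tool axes cols\n",R.round(3))
for n in("top","side"):
    p=cv2.imread(f"pics/{n}0.png")[:,:,::-1]; i=imaging.camera_info(n)
    hsv=cv2.cvtColor(p,cv2.COLOR_RGB2HSV)
    m=((hsv[...,1]<70)&(hsv[...,2]>120)).astype('uint8')
    k,l,st,c=cv2.connectedComponentsWithStats(m)
    print(n)
    for j in range(1,k):
        if 25<st[j,4]<3000: print(st[j],c[j].round(1),plane(i,c[j],5)[0].round(1))
    # orange
    if n=="top":
        for nm,u,z in [("hub",(208,307),57),("knobtop",(210,285),102),("jar",(315,150),90),("trayTL",(178,176),49),("trayTR",(237,176),49),("trayBL",(178,276),49),("trayBR",(237,276),49),("strip",(259,273),27),("cr1",(247,211),50),("cr2",(247,237),50)]: print(nm,plane(i,u,z).round(1))
    zoom(p,(380,250) if n=="top" else (350,350),110,3,f"pics/{n}z.png") 
    zoom(p,(215,245) if n=="top" else (260,180),90,4,f"pics/{n}z2.png")
E
```

```text
tool axes cols
 [[ 0.929 -0.001  0.371]
 [-0.371 -0.001  0.929]
 [-0.    -1.    -0.001]]
top
[393 120  24  79 670] [405.3 160.6] [ 773.4 -232.3    5. ]
[302 141  28  32 696] [315.6 156.2] [789.7 -30.6   5. ]
[ 235  171   60   52 1709] [273.9 194.7] [704.9  65.7   5. ]
[ 148  177   28   51 1179] [162.9 200.2] [700.1 316.3   5. ]
[371 224   6  30  83] [373.2 237.4] [ 602.1 -153.8    5. ]
[545 230  37  47 489] [555.7 251.6] [ 558.5 -557.7    5. ]
[448 246  31  21 291] [463.4 255.8] [ 555.1 -352.9    5. ]
[341 289  30  28 221] [357.4 304. ] [ 455.3 -113.6    5. ]
[396 293  25  23 294] [410.6 306.6] [ 446.2 -231.1    5. ]
[  0 441  51  17 529] [ 27.2 448.3] [161.9 619.6   5. ]
[ 44 454  10   6  44] [ 48.8 456.5] [143.  571.9   5. ]
[  0 457  15   7  48] [  5.8 460.5] [137.  666.5   5. ]
[265 468  94  12 834] [314.9 473.5] [92.  -9.1  5. ]
hub [[460.6 207.5  57. ]]
knobtop [[507.7 193.4 102. ]]
jar [[785.2 -30.7  90. ]]
trayTL [[746.1 270.3  49. ]]
trayTR [[742.2 141.4  49. ]]
trayBL [[528.5 272.8  49. ]]
trayBR [[524.8 145.5  49. ]]
strip [[530.  100.5  27. ]]
cr1 [[664.7 121.   50. ]]
cr
[... 310 characters left out ...]
. ]
[387 174  32  23 577] [402.7 184.8] [835.2  31.7   5. ]
[193 183  12   6  48] [198.4 185.4] [495.2 256.6   5. ]
[304 187  37  25 463] [321.7 198.8] [679.7  89.5   5. ]
[384 192  34  23 197] [403.6 204.4] [803.3 -10.7   5. ]
[ 222  195   86   61 1720] [274.  226.9] [565.8  78.9   5. ]
[187 205  26  17  80] [199.2 214.2] [463.3 185.5   5. ]
[423 267  95  50 971] [468.7 291.4] [ 768.2 -228.7    5. ]
[345 292  32  24 127] [361.1 303.1] [ 602.6 -146.4    5. ]
[258 314  32  35 378] [272.8 331.6] [ 452.5 -111.2    5. ]
[   0  341   47  135 1969] [ 22.2 416.1] [ 80.5 -29.9   5. ]
[288 376  44  33 572] [307.6 393.2] [ 443.4 -229.4    5. ]
[404 398  37  37 632] [417.3 420.7] [ 552.6 -351.6    5. ]
```

```bash
python3 -m pendant '[{"delta_pos":[0,0,0],"twist":[0,0,0],"grip":100},{"delta_pos":[0,0,0],"twist":[0,0,0],"grip":100},{"delta_pos":[0,0,0],"twist":[0,0,0],"grip":100},{"delta_pos":[0,0,0],"twist":[0,0,0],"grip":100},{"delta_pos":[0,0,0],"twist":[0,0,0],"grip":100}]'
```

```text
time_s: 0.65
ee_pos: [213.2, 534.1, 214.0]
ee_rot: [-90.0, -0.0, -21.8]
force: [0.3, 0.0, 0.4]
gripper_width: 91.5
```

View pics/topz.png

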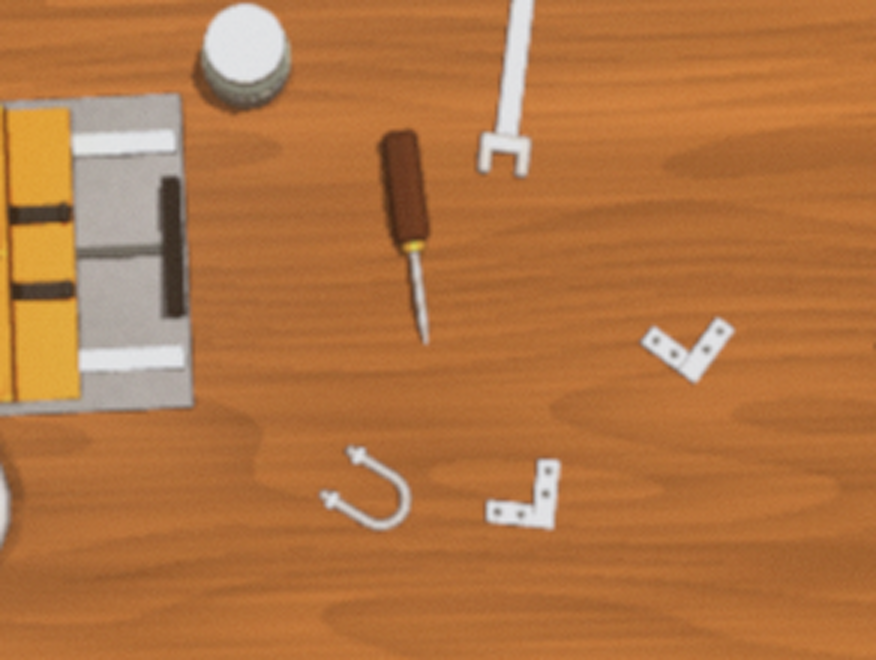

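View pics/topz2.png

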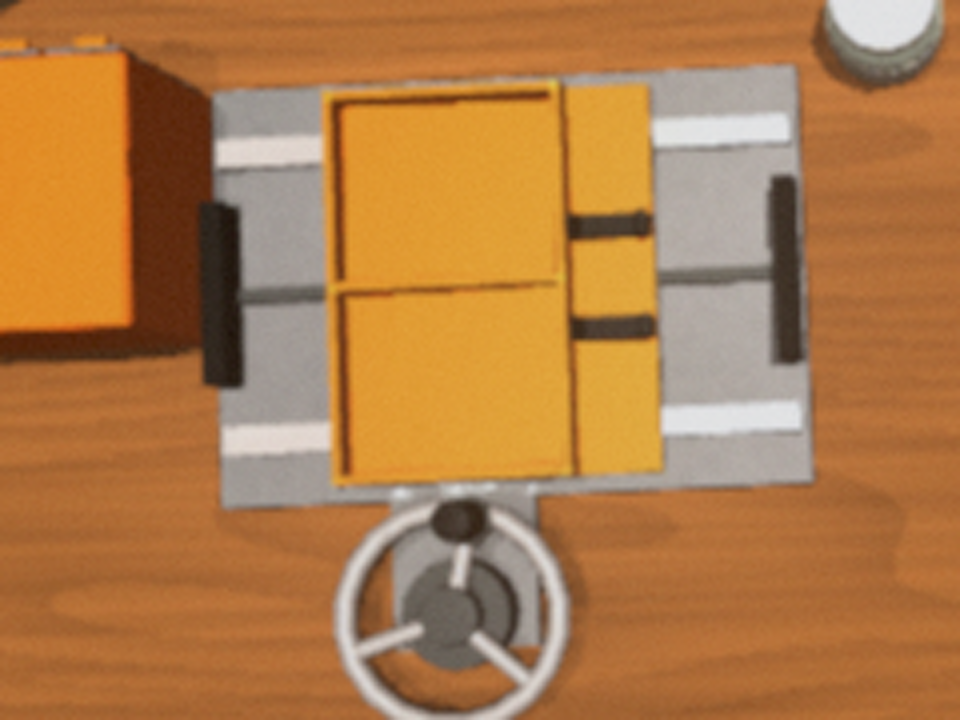

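View pics/sidez2.png

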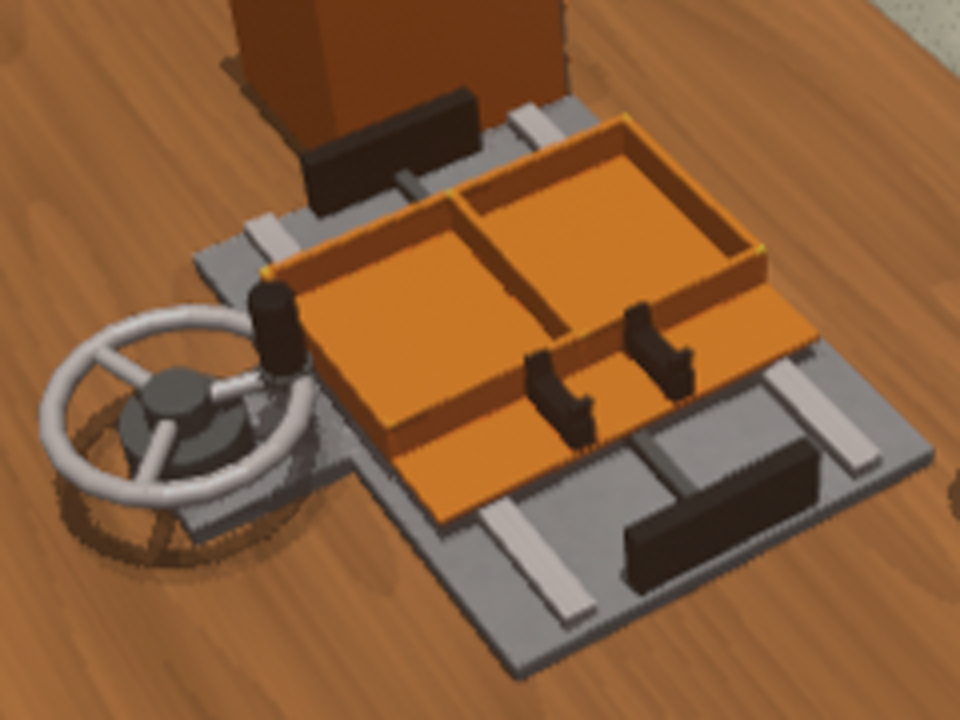

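The zooms show a knob top at about (210,285) in the top view and (207,164) in the side view. The tray has gaps of about 60 mm on both sides. Next I'll measure the knob, wheel and parts precisely.

```bash
cat >> h.py <<'E'
def tri(u1,u2,i1,i2):
    A=[];b=[]
    for u,i in((u1,i1),(u2,i2)):
        C=-np.array(i['R']).T@i['t']; d=np.array([(u[0]-i['cx'])/i['fx'],(u[1]-i['cy'])/i['fy'],1])@np.array(i['R']); d/=np.linalg.norm(d)
        P=np.eye(3)-np.outer(d,d); A.append(P); b.append(P@C)
    return np.linalg.solve(sum(A),sum(b))
def parts(p,info,z=5,smin=150,smax=700):
    hsv=cv2.cvtColor(p,cv2.COLOR_RGB2HSV); m=((hsv[...,1]<75)&(hsv[...,2]>115)).astype('uint8')
    k,l,st,c=cv2.connectedComponentsWithStats(m); out=[]
    for j in range(1,k):
        if smin<st[j,4]<smax:
            cs,_=cv2.findContours((l==j).astype('uint8'),cv2.RETR_EXTERNAL,cv2.CHAIN_APPROX_NONE)
            W=plane(info,cs[0].reshape(-1,2),z)[:,:2].astype('float32'); r=cv2.minAreaRect(W)
            ys,xs=np.nonzero(l==j); out.append((c[j],plane(info,np.c_[xs,ys],z)[:,:2],r,W))
    return out
E
python3 - <<'E'
from h import *
T=imaging.camera_info("top");S=imaging.camera_info("side")
print("knob tri",tri((209.75,285),(207.5,163.75),T,S), "side pl",plane(S,(207.5,163.75),102),plane(T,(209.75,285),102))
pt=cv2.imread("pics/top0.png")[:,:,::-1]; ps=cv2.imread("pics/side0.png")[:,:,::-1]
for p,i,n,b in((pt,T,"top",(175,280,242,340)),(ps,S,"side",(148,160,222,222))):
    hsv=cv2.cvtColor(p,cv2.COLOR_RGB2HSV); m=((hsv[...,1]<60)&(hsv[...,2]>130)).astype('uint8'); mm=np.zeros_like(m); mm[b[1]:b[3],b[0]:b[2]]=m[b[1]:b[3],b[0]:b[2]]
    # rim points as world at z 52 ; fit circle to outermost per angle
    ys,xs=np.nonzero(mm); W=plane(i,np.c_[xs,ys],53)[:,:2]
    c0=np.array([460,207.]); 
    for _ in range(10):
        r=np.linalg.norm(W-c0,axis=1); q=W[(r>45)&(r<75)]
        A=np.c_[2*q,np.ones(len(q))]; sol=np.linalg.lstsq(A,(q**2).sum(1),rcond=None)[0]; c0=sol[:2]
    print(n,"wheel",c0,np.sqrt(sol[2]+c0@c0),len(q))
    for c,w,r,_ in parts(p,i): print(c.round(1),w.mean(0).round(1),[np.round(a,1) for a in r])
    # awl handle
    m=((hsv[...,0]<12)&(hsv[...,2]<130)&(hsv[...,1]>120)).astype('uint8')
    k,l,st,c=cv2.connectedComponentsWithStats(m)
    for j in range(1,k):
        if 200<st[j,4]<1500: print("brown",st[j],c[j].round(1),plane(i,c[j],20).round(1))
E
```

```text
knob tri [505.63112326 193.71944793 107.56283057] side pl [[505.46588597 200.66255035 102.        ]] [[507.67485085 193.9602165  102.        ]]
top wheel [458.4157488  209.98641415] 57.22719607238999 926
[405.2 160.7] [ 773.3 -232.2] [array([ 777.4, -234.5]), array([ 37.7, 179.2]), np.float64(79.8)]
[556.1 251.8] [ 558.  -558.7] [array([ 554.5, -573.7]), array([ 79.6, 104.9]), np.float64(86.5)]
[463.4 255.8] [ 555.1 -352.8] [array([ 564.5, -351.7]), array([51.3, 51.1]), np.float64(51.7)]
[357.5 304.1] [ 455.2 -113.8] [array([ 456. , -113.1]), array([61.3, 51.6]), np.float64(58.3)]
[410.6 306.7] [ 446.1 -231.1] [array([ 453.5, -225.3]), array([50.8, 50.4]), np.float64(82.9)]
[ 27.3 448.2] [162.  619.4] [array([157.8, 622.5]), array([ 33.3, 112.7]), np.float64(5.7)]
brown [  74  168   74   76 1466] [131.7 211. ] [[675.9 381.9  20. ]]
brown [361 184  16  37 379] [368.5 201.6] [[ 681.  -145.2   20. ]]
brown [ 53 433  26  28 354] [ 66.4 446.5] [[167.7 526.5  20. ]]
side wheel [455.55026893 214.30021879] 58.37101476949281 725
[278.  119.7] [732.3 346.2] [array([733.3, 348.3]), array([35.4,
[... 228 characters left out ...]
89.5] [array([680.3,  89.6]), array([63. , 38.4]), np.float64(1.2)]
[402.8 204.4] [801.9  -9.9] [array([797.7,  -6.1]), array([54.8, 65.9]), np.float64(45.7)]
[272.8 331.6] [ 452.7 -111. ] [array([ 453.3, -109.5]), array([62., 51.]), np.float64(56.4)]
[307.5 393.2] [ 443.3 -229.2] [array([ 450.9, -222.8]), array([51.1, 50.1]), np.float64(82.2)]
[417.2 420.6] [ 552.5 -351.3] [array([ 562.3, -349.2]), array([51. , 50.8]), np.float64(51.6)]
brown [218  93  58  24 255] [245.8 103.4] [[692.5 419.7  20. ]]
brown [209 141  44  23 272] [230.2 152.4] [[587.1 292.5  20. ]]
brown [203 159 119  46 681] [257.6 182.3] [[591.7 184.8  20. ]]
brown [376 261  41  32 419] [396.3 275.6] [[ 678.8 -142.3   20. ]]
```

```bash
python3 -c "
from h import *
print(delta((506.5,197,140),rpy=(-90,0,0)))"
```

```text
(array([ 39.736,   7.396, -20.43 ]), array([-1.000e-02, -2.176e+01,  0.000e+00]))
```

```bash
python3 -m pendant '[{"delta_pos":[4.4,0.8,-2.27],"twist":[0,-4.4,0],"grip":100},{"delta_pos":[8.8,1.6,-4.54],"twist":[0,-8.7,0],"grip":100},{"delta_pos":[13.2,2.4,-6.8],"twist":[0,-13,0],"grip":100},{"delta_pos":[17.6,3.2,-9.1],"twist":[0,-17.4,0],"grip":100},{"delta_pos":[22,4,-11.3],"twist":[0,-21.76,0],"grip":100}]'; python3 -c "
from h import *
print(delta((506.5,197,140),rpy=(-90,0,0)))"
```

```text
time_s: 1.15
ee_pos: [376.2, 346.4, 174.1]
ee_rot: [-90.0, -0.0, 0.2]
force: [0.8, 0.8, -0.7]
gripper_width: 91.3
(array([ 12.97 ,   3.404, -14.992]), array([-0.04,  0.21,  0.04]))
```

```bash
python3 -m pendant '[{"delta_pos":[3.3,0.8,-3.7],"twist":[0,0,0],"grip":100},{"delta_pos":[6.5,1.7,-7.5],"twist":[0,0,0],"grip":100},{"delta_pos":[9.7,2.5,-11.2],"twist":[0,0,0],"grip":100},{"delta_pos":[13,3.4,-15],"twist":[0,0.2,0],"grip":100},{"delta_pos":[13,3.4,-15],"twist":[0,0.2,0],"grip":100}]'
python3 - <<'E'
from h import *
print(state()['ee_pos'])
i=imaging.camera_info("wrist"); print(i['R'],i['t'])
p,d=imaging.grab_frame("wrist"); cv2.imwrite("pics/w1.png",p[:,:,::-1])
def fish(i,X):
    c=np.array(i['R'])@X+i['t']; th=np.arctan2(np.hypot(c[0],c[1]),c[2]); ph=np.arctan2(c[1],c[0]); return i['cx']+i['fx']*th*np.cos(ph),i['cy']+i['fy']*th*np.sin(ph)
print(fish(i,np.array([506.5,197,102])),fish(i,np.array([457,212,57])))
E
```

```text
time_s: 1.65
ee_pos: [508.1, 193.7, 139.0]
ee_rot: [-90.1, -0.0, -0.5]
force: [-0.7, 0.2, 0.2]
gripper_width: 91.2
[508.1262231  193.69992158 138.97916766]
[[ 0.00892723  0.99995788 -0.00212909]
 [ 0.97080539 -0.00815654  0.23972979]
 [ 0.23970233 -0.00420706 -0.97083732]] [-197.38397734 -501.13042402  196.5859189 ]
(np.float64(322.25545412353307), np.float64(259.59889819174083)) (np.float64(342.8613203721608), np.float64(169.88505278454687))
```

View pics/w1.png

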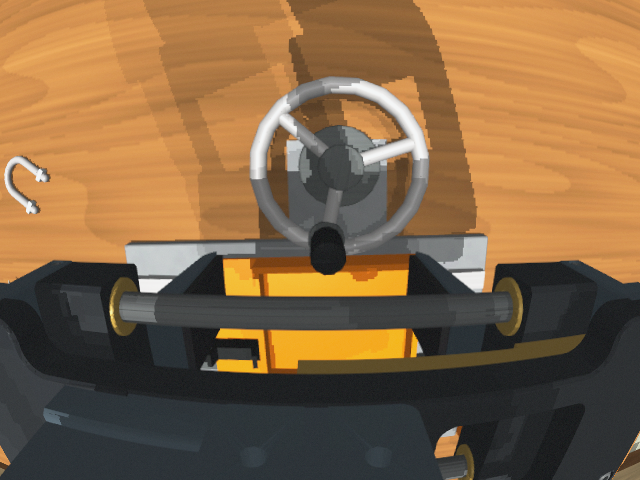

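The wrist picture shows the knob top at about (328,260), which is 6 px from the predicted spot and about 2 mm off. The U-bolt is at left (25,185). I'll descend and grip.

```bash
python3 -m pendant '[{"delta_pos":[0,1.5,0.1],"twist":[0,0,0],"grip":100},{"delta_pos":[0,3,0.1],"twist":[0,0,0],"grip":100},{"delta_pos":[0,4.5,0.1],"twist":[0,0,0],"grip":100},{"delta_pos":[0,6,0.1],"twist":[0,0,0],"grip":100},{"delta_pos":[0,7.4,0.1],"twist":[0,0,0],"grip":100}]';python3 -m pendant '[{"delta_pos":[0,0,0],"twist":[0,0,0],"grip":10},{"delta_pos":[0,0,0],"twist":[0,0,0],"grip":10},{"delta_pos":[0,0,0],"twist":[0,0,0],"grip":10},{"delta_pos":[0,0,0],"twist":[0,0,0],"grip":10},{"delta_pos":[0,0,0],"twist":[0,0,0],"grip":10}]' 15;python3 -m pendant '[{"delta_pos":[0,0,0],"twist":[0,0,0],"grip":10},{"delta_pos":[0,0,0],"twist":[0,0,0],"grip":10},{"delta_pos":[0,0,0],"twist":[0,0,0],"grip":10},{"delta_pos":[0,0,0],"twist":[0,0,0],"grip":10},{"delta_pos":[0,0,0],"twist":[0,0,0],"grip":10}]' 15
```

```text
time_s: 2.2
ee_pos: [504.4, 200.3, 65.8]
ee_rot: [-90.0, -0.0, -0.1]
force: [0.6, -0.3, 0.5]
gripper_width: 91.2
time_s: 2.7
ee_pos: [505.5, 199.2, 66.7]
ee_rot: [-90.0, -0.1, -0.2]
force: [0.2, -0.3, 0.0]
gripper_width: 54.6
time_s: 3.2
ee_pos: [505.3, 199.3, 66.1]
ee_rot: [-90.0, -0.0, -0.2]
force: [-0.1, 1.8, -0.4]
gripper_width: 21.4
```

```bash
python3 -m pendant '[{"delta_pos":[0.16,0,1.8],"twist":[0,0,0],"grip":10},{"delta_pos":[-0.31,0,3.55],"twist":[0,0,0],"grip":10},{"delta_pos":[-1.34,0,5.02],"twist":[0,0,0],"grip":10},{"delta_pos":[-2.82,0,6.06],"twist":[0,0,0],"grip":10},{"delta_pos":[-4.57,0,6.53],"twist":[0,0,0],"grip":10}]' 20
```

```text
time_s: 3.7
ee_pos: [460.1, 263.0, 66.0]
ee_rot: [-90.3, -0.1, -0.1]
force: [3.6, -11.4, 3.3]
gripper_width: 21.7
```

```bash
python3 -m pendant '[{"delta_pos":[-1.65,0,-0.33],"twist":[0,0,0],"grip":10},{"delta_pos":[-3.28,0,-1.09],"twist":[0,0,0],"grip":10},{"delta_pos":[-4.56,0,-2.37],"twist":[0,0,0],"grip":10},{"delta_pos":[-5.32,0,-4],"twist":[0,0,0],"grip":10},{"delta_pos":[-5.48,0,-5.8],"twist":[0,0,0],"grip":10}]' 20; python3 -c "
from h import *
p,d=imaging.grab_frame('top'); cv2.imwrite('pics/t2.png',p[:,:,::-1]); zoom(p,(215,245),90,4,'pics/t2z.png'); print(state()['ee_pos'],state()['force'])"
```

```text
time_s: 4.2
ee_pos: [402.8, 207.4, 66.1]
ee_rot: [-89.9, 0.1, -0.2]
force: [0.1, 3.9, -1.5]
gripper_width: 21.6
[403.12343374 204.71692388  66.03644215] [-3.80997215 -2.07388398  1.20249571]
```

View pics/t2z.png

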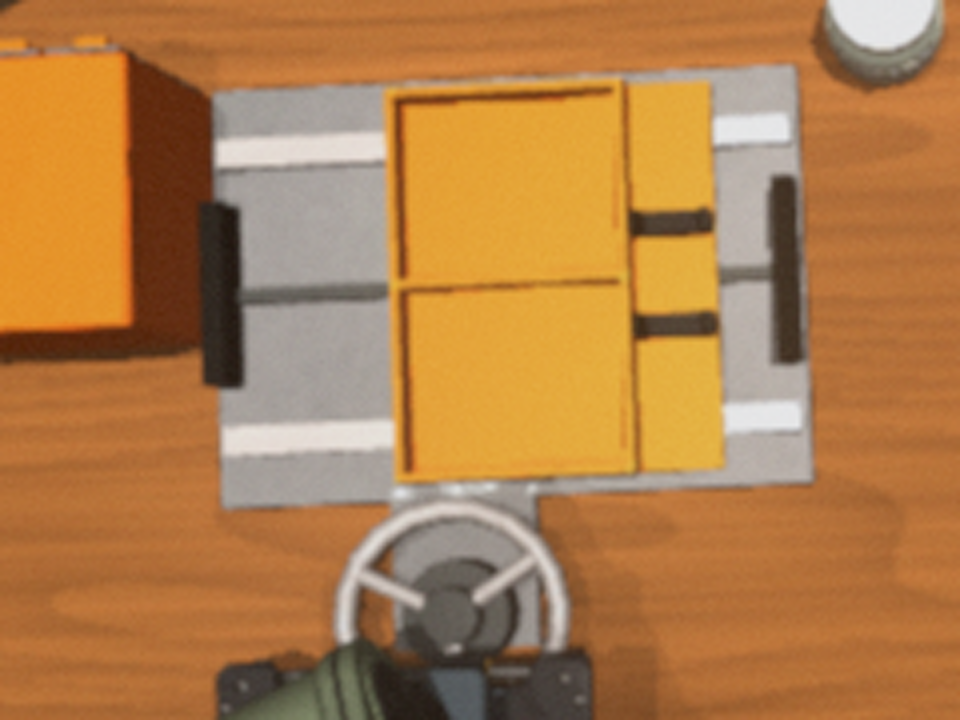

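```bash
python3 -m pendant '[{"delta_pos":[0.41,0,-1.83],"twist":[0,0,0],"grip":10},{"delta_pos":[1.47,0,-3.29],"twist":[0,0,0],"grip":10},{"delta_pos":[2.96,0,-4.3],"twist":[0,0,0],"grip":10},{"delta_pos":[4.72,0,-4.74],"twist":[0,0,0],"grip":10},{"delta_pos":[6.51,0,-4.55],"twist":[0,0,0],"grip":10}]' 20; python3 -c "
from h import *
p,d=imaging.grab_frame('top'); cv2.imwrite('pics/t3.png',p[:,:,::-1]); zoom(p,(215,245),90,4,'pics/t3z.png'); print(state()['ee_pos'],state()['force'])"
```

```text
time_s: 4.75
ee_pos: [468.5, 160.8, 66.0]
ee_rot: [-90.0, 0.2, -0.3]
force: [-6.8, 6.9, 3.1]
gripper_width: 21.5
[472.48433356 162.1596038   66.10342711] [ 0.65495131  2.43063809 -2.04296561]
```

View pics/t3z.png

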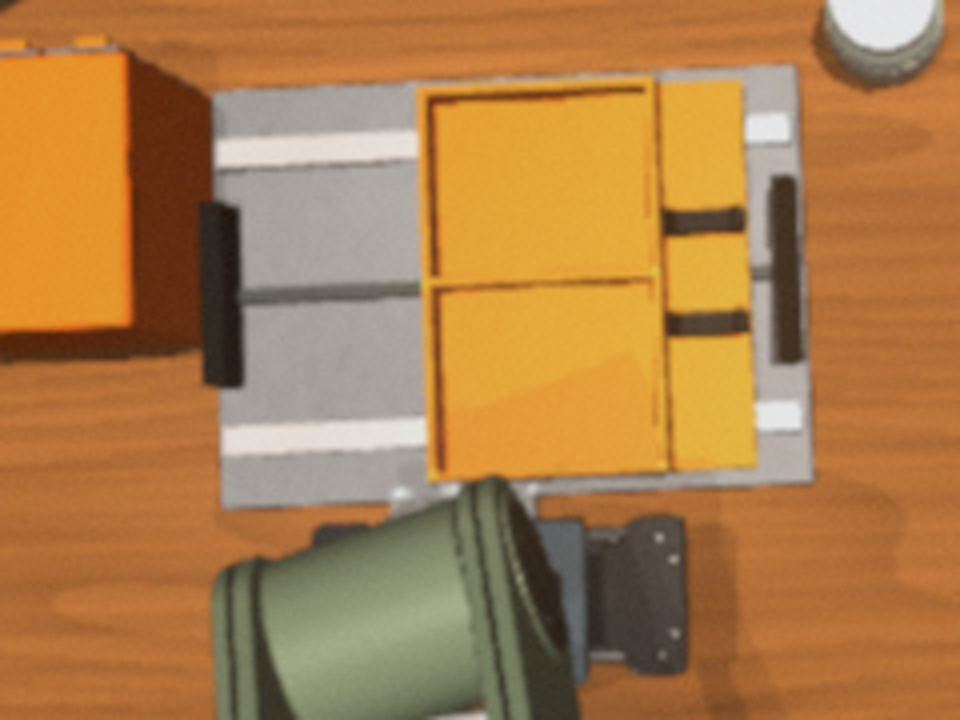

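```bash
python3 -m pendant '[{"delta_pos":[1.01,0,0.41],"twist":[0,0,0],"grip":10},{"delta_pos":[1.91,0,1.02],"twist":[0,0,0],"grip":10},{"delta_pos":[2.67,0,1.8],"twist":[0,0,0],"grip":10},{"delta_pos":[3.24,0,2.72],"twist":[0,0,0],"grip":10},{"delta_pos":[3.24,0,2.72],"twist":[0,0,0],"grip":10}]' 20; python3 -c "
from h import *
p,d=imaging.grab_frame('top'); cv2.imwrite('pics/t4.png',p[:,:,::-1]); zoom(p,(275,225),50,8,'pics/t4z.png'); print(state()['ee_pos'],state()['force'])"
```

```text
time_s: 5.3
ee_pos: [502.3, 189.9, 66.0]
ee_rot: [-89.9, 0.1, -0.2]
force: [-3.2, 3.4, 3.2]
gripper_width: 21.4
[502.31594469 189.91105103  66.0206102 ] [-3.57403074  4.31181157  2.66510901]
```

View pics/t4z.png

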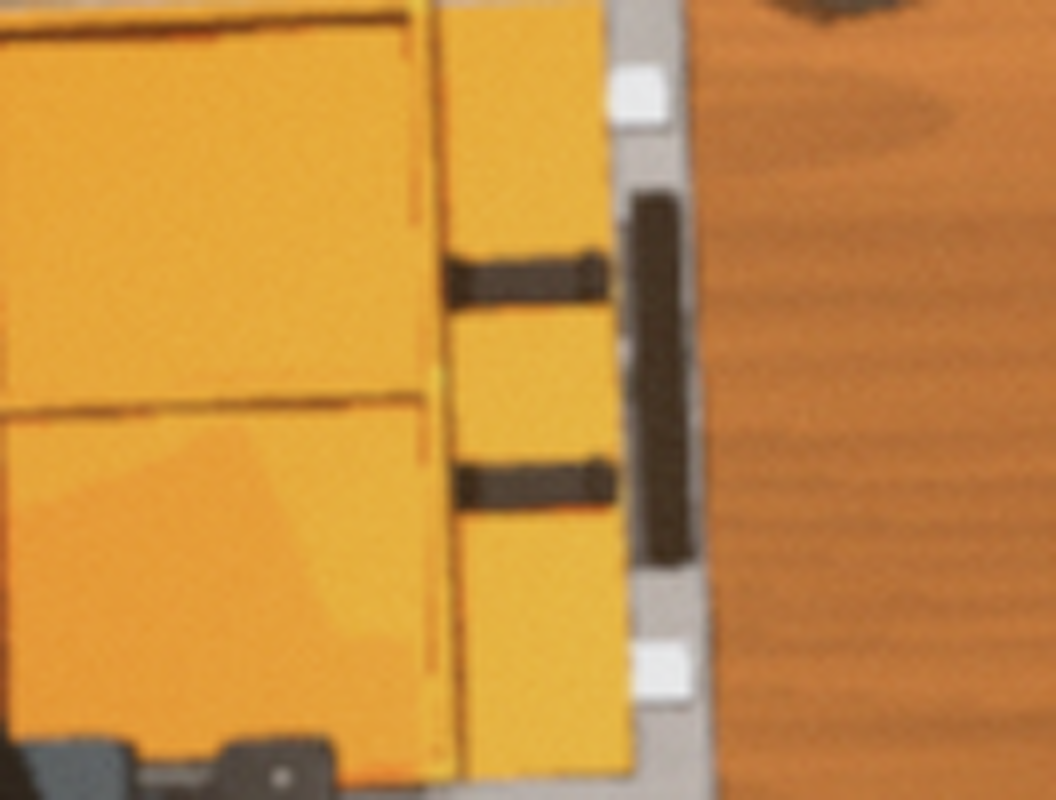

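```bash
python3 -m pendant '[{"delta_pos":[0.13,0,0.3],"twist":[0,0,0],"grip":10},{"delta_pos":[0.25,0,0.59],"twist":[0,0,0],"grip":10},{"delta_pos":[0.33,0,0.85],"twist":[0,0,0],"grip":10},{"delta_pos":[0.4,0,1.11],"twist":[0,0,0],"grip":10},{"delta_pos":[0.4,0,1.11],"twist":[0,0,0],"grip":10}]' 20
```

```text
time_s: 5.85
ee_pos: [505.5, 199.4, 66.0]
ee_rot: [-90.0, 0.1, -0.2]
force: [-4.6, 0.6, 5.0]
gripper_width: 21.5
```

```bash
python3 -m pendant '[{"delta_pos":[0.04,0,0.25],"twist":[0,0,0],"grip":10},{"delta_pos":[0.07,0,0.5],"twist":[0,0,0],"grip":10},{"delta_pos":[0.09,0,0.75],"twist":[0,0,0],"grip":10},{"delta_pos":[0.09,0,0.75],"twist":[0,0,0],"grip":10},{"delta_pos":[0.09,0,0.75],"twist":[0,0,0],"grip":10}]' 20;python3 -c "
from h import *
p,d=imaging.grab_frame('top'); cv2.imwrite('pics/t5.png',p[:,:,::-1]); zoom(p,(275,225),50,8,'pics/t5z.png'); print(state()['ee_pos'],state()['force'])"
```

```text
time_s: 6.35
ee_pos: [506.6, 206.6, 66.0]
ee_rot: [-90.0, 0.1, -0.2]
force: [-5.6, -0.6, 5.1]
gripper_width: 21.7
[506.61230135 206.63498747  66.03700808] [-5.24489016 -0.12883918  5.08989106]
```

View pics/t5z.png

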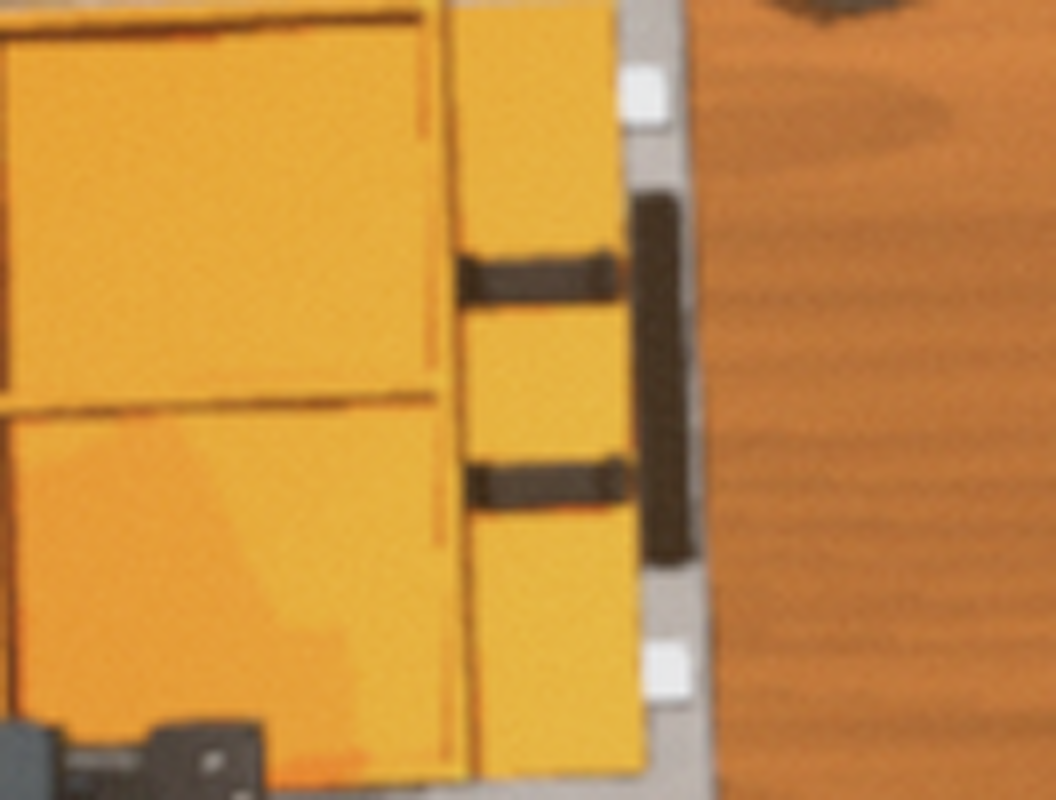

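```bash
python3 -m pendant '[{"delta_pos":[0.0,0,0.15],"twist":[0,0,0],"grip":10},{"delta_pos":[0.0,0,0.3],"twist":[0,0,0],"grip":10},{"delta_pos":[0,0,0.3],"twist":[0,0,0],"grip":10},{"delta_pos":[0,0,0.3],"twist":[0,0,0],"grip":10},{"delta_pos":[0,0,0.3],"twist":[0,0,0],"grip":10}]' 20;python3 -m pendant '[{"delta_pos":[0.0,0,0.15],"twist":[0,0,0],"grip":10},{"delta_pos":[0.0,0,0.3],"twist":[0,0,0],"grip":10},{"delta_pos":[0,0,0.3],"twist":[0,0,0],"grip":10},{"delta_pos":[0,0,0.3],"twist":[0,0,0],"grip":10},{"delta_pos":[0,0,0.3],"twist":[0,0,0],"grip":10}]' 20
```

```text
time_s: 6.9
ee_pos: [506.7, 209.4, 66.0]
ee_rot: [-90.0, 0.1, -0.2]
force: [-5.5, -2.0, 4.6]
gripper_width: 21.5
time_s: 7.4
ee_pos: [506.8, 211.9, 66.0]
ee_rot: [-90.1, 0.1, -0.2]
force: [-3.9, -3.2, 5.3]
gripper_width: 21.9
```

```bash
python3 -m pendant '[{"delta_pos":[0.0,0,0.15],"twist":[0,0,0],"grip":10},{"delta_pos":[0.0,0,0.3],"twist":[0,0,0],"grip":10},{"delta_pos":[0,0,0.4],"twist":[0,0,0],"grip":10},{"delta_pos":[0,0,0.4],"twist":[0,0,0],"grip":10},{"delta_pos":[0,0,0.4],"twist":[0,0,0],"grip":10}]' 20;python3 -m pendant '[{"delta_pos":[0.0,0,0.15],"twist":[0,0,0],"grip":10},{"delta_pos":[-0.05,0,0.3],"twist":[0,0,0],"grip":10},{"delta_pos":[-0.05,0,0.4],"twist":[0,0,0],"grip":10},{"delta_pos":[-0.05,0,0.4],"twist":[0,0,0],"grip":10},{"delta_pos":[-0.05,0,0.4],"twist":[0,0,0],"grip":10}]' 20;python3 -c "
from h import *
p,d=imaging.grab_frame('top'); cv2.imwrite('pics/t6.png',p[:,:,::-1]); zoom(p,(275,225),50,8,'pics/t6z.png'); print(state()['ee_pos'],state()['force'])"
```

```text
time_s: 7.9
ee_pos: [507.7, 212.3, 66.0]
ee_rot: [-90.5, -0.0, 0.0]
force: [1.7, -17.5, 5.2]
gripper_width: 21.5
time_s: 8.4
ee_pos: [507.6, 212.5, 66.0]
ee_rot: [-90.9, -0.0, 0.1]
force: [2.4, -29.4, 6.5]
gripper_width: 21.4
[507.61813525 212.48312359  65.96463336] [  2.56104154 -28.5156474    6.42693007]
```

View pics/t6z.png

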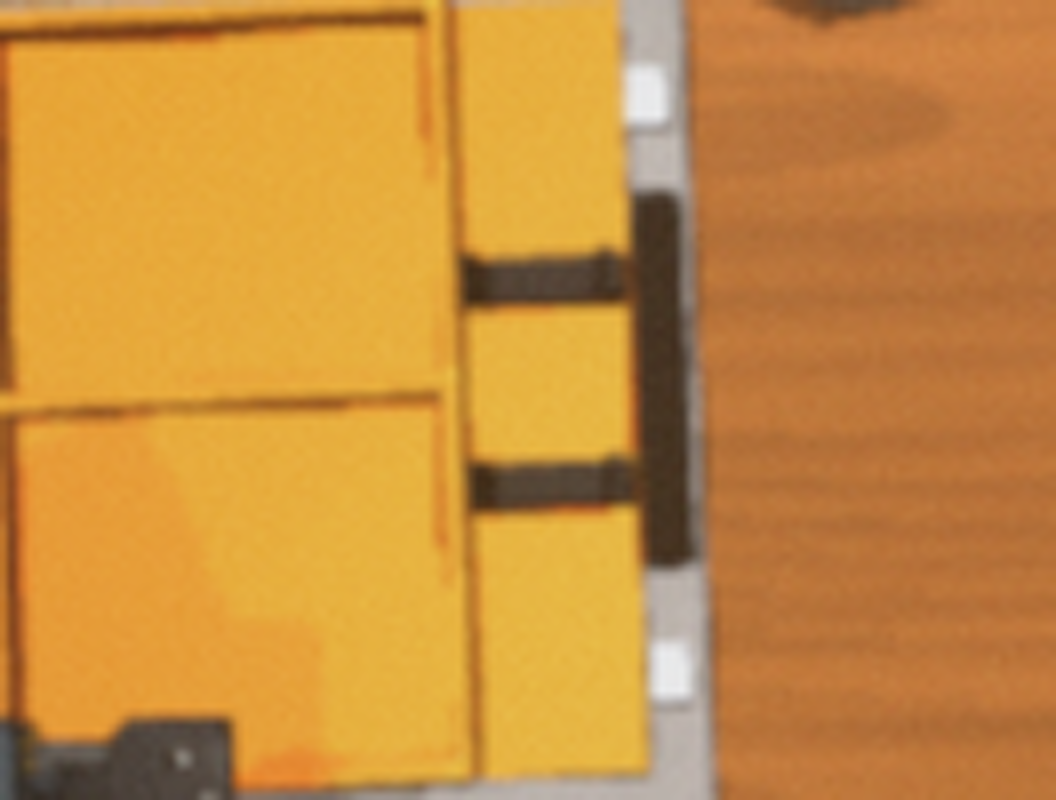

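The stop is reached: force jumped to 29 N and the picture shows the strip against the black stop at (634,380 in the zoom). Wheel 0 puts the knob at about 0° (+x). I'll relax, release, rise and look again.

```bash
python3 -m pendant '[{"delta_pos":[0,0,-0.3],"twist":[0,0,0],"grip":10},{"delta_pos":[0,0,-0.65],"twist":[0,0,0],"grip":10},{"delta_pos":[0,0,-0.65],"twist":[0,0,0],"grip":40},{"delta_pos":[0,0,-0.65],"twist":[0,0,0],"grip":70},{"delta_pos":[0,0,-0.65],"twist":[0,0,0],"grip":90}]' 20;python3 -m pendant '[{"delta_pos":[0,0,0],"twist":[0,0,0],"grip":100},{"delta_pos":[0,0,0],"twist":[0,0,0],"grip":100},{"delta_pos":[0,-2,0],"twist":[0,0,0],"grip":100},{"delta_pos":[0,-5,0],"twist":[0,0,0],"grip":100},{"delta_pos":[0,-9,0],"twist":[0,0,0],"grip":100}]'
python3 - <<'E'
from h import *
T=imaging.camera_info("top");S=imaging.camera_info("side")
for n,i in(("top",T),("side",S)):
    p,d=imaging.grab_frame(n); cv2.imwrite(f'pics/{n}7.png',p[:,:,::-1])
    for c,w,r,_ in parts(p,i): print(n,c.round(1),w.mean(0).round(1),[np.round(a,1) for a in r])
print(delta((454.6,-111.3,100),rpy=(-90,0,-122.6)))
E
```

```text
time_s: 8.95
ee_pos: [507.2, 215.0, 66.0]
ee_rot: [-89.9, -0.1, -0.2]
force: [-0.3, -0.1, 0.3]
gripper_width: 42.9
time_s: 9.45
ee_pos: [505.5, 213.9, 155.5]
ee_rot: [-90.1, 0.2, -0.2]
force: [0.3, -0.4, -0.0]
gripper_width: 82.6
top [405.3 160.5] [ 773.8 -232.3] [array([ 777.6, -234.5]), array([ 37.7, 179.6]), np.float64(79.8)]
top [288.  184.3] [727.7  33.5] [array([722.9,  31.4]), array([113.4,  53.4]), np.float64(34.9)]
top [556.4 252. ] [ 557.7 -559.2] [array([ 554.5, -573.7]), array([ 79.6, 104.8]), np.float64(86.5)]
top [278.5 267.1] [542.1  59.3] [array([533.6,  75.4]), array([ 71.2, 165.7]), np.float64(27.7)]
top [463.4 255.9] [ 555.  -352.8] [array([ 564.5, -351.7]), array([51.3, 51.1]), np.float64(51.7)]
top [103.2 363.3] [341.6 452.1] [array([352.5, 454.3]), array([333. ,  22.9]), np.float64(14.0)]
top [357.4 304.1] [ 455.2 -113.7] [array([ 456. , -113.1]), array([61.3, 51.6]), np.float64(58.3)]
top [227.1 316.6] [435.8 175.9] [array([437.1, 180.1]), array([49. , 94.1]), np.float64(45.0)]
top [410.6 306.7] [ 446.  -231.1] [array([ 453.4, -225.3]), array([50.8, 50.6]), np.
[... 470 characters left out ...]
, 65. ]), np.float64(48.3)]
side [184.8 207.8] [447.5 216.1] [array([450.8, 221.7]), array([ 52.9, 102.3]), np.float64(50.9)]
side [357.7 204.7] [729.2  37.9] [array([724. ,  39.7]), array([67.6, 24.5]), np.float64(0.1)]
side [274.6 241. ] [549.8  49.2] [array([582.4,  73.9]), array([120.4,  97.8]), np.float64(0.9)]
side [272.8 331.7] [ 452.6 -111.1] [array([ 453.3, -109.5]), array([62., 51.]), np.float64(56.4)]
side [307.5 393.2] [ 443.3 -229.2] [array([ 450.9, -222.8]), array([51.2, 50.1]), np.float64(82.4)]
side [416.9 420.5] [ 552.3 -350.8] [array([ 562.3, -349.6]), array([51.3, 50.8]), np.float64(51.0)]
(array([ -5.5  ,   5.935, -32.738]), array([-8.0000e-01,  1.2242e+02,  8.0000e-02]))
```

```bash
python3 -m pendant '[{"delta_pos":[-0.5,0.4,-3.3],"twist":[0,8.2,0],"grip":100},{"delta_pos":[-1.1,0.8,-6.5],"twist":[0,16.4,0],"grip":100},{"delta_pos":[-1.6,1.2,-9.8],"twist":[0,24.6,0],"grip":100},{"delta_pos":[-2.2,1.6,-13],"twist":[0,32.8,0],"grip":100},{"delta_pos":[-2.7,2,-16],"twist":[0,41,0],"grip":100}]'; python3 -c "
from h import *
print(delta((454.6,-111.3,100),rpy=(-90,0,-122.6)))"
```

```text
time_s: 10.05
ee_pos: [478.4, 53.0, 135.3]
ee_rot: [-90.0, 0.0, -41.5]
force: [0.6, -1.0, 0.2]
gripper_width: 90.8
(array([  9.115,   3.534, -13.876]), array([ 4.000e-02,  8.108e+01, -1.000e-02]))
```

```bash
python3 -m pendant '[{"delta_pos":[1.8,0.7,-2.8],"twist":[0,8.2,0],"grip":100},{"delta_pos":[3.6,1.4,-5.6],"twist":[0,16.4,0],"grip":100},{"delta_pos":[5.4,2.1,-8.3],"twist":[0,24.6,0],"grip":100},{"delta_pos":[7.3,2.8,-11.1],"twist":[0,32.8,0],"grip":100},{"delta_pos":[9.1,3.5,-13.9],"twist":[0,41,0],"grip":100}]'; python3 -c "
from h import *
print(delta((454.6,-111.3,60),rpy=(-90,0,-122.6)))"
```

```text
time_s: 10.55
ee_pos: [455.6, -111.5, 100.3]
ee_rot: [-90.0, 0.0, -82.5]
force: [0.7, -0.5, -0.4]
gripper_width: 91.3
(array([-0.029,  4.031, -0.1  ]), array([ 1.000e-02,  4.008e+01, -1.000e-02]))
```

```bash
python3 -m pendant '[{"delta_pos":[0,0.8,-0.1],"twist":[0,8.2,0],"grip":100},{"delta_pos":[0,1.6,-0.1],"twist":[0,16.4,0],"grip":100},{"delta_pos":[0,2.4,-0.1],"twist":[0,24.4,0],"grip":100},{"delta_pos":[0,3.2,-0.1],"twist":[0,32.4,0],"grip":100},{"delta_pos":[0,4,-0.1],"twist":[0,40,0],"grip":100}]'; python3 -m pendant '[{"delta_pos":[0,0,0],"twist":[0,0,0],"grip":100},{"delta_pos":[0,0,0],"twist":[0,0,0],"grip":100},{"delta_pos":[0,0,0],"twist":[0,0,0],"grip":100},{"delta_pos":[0,0,0],"twist":[0,0,0],"grip":100},{"delta_pos":[0,0,0],"twist":[0,0,0],"grip":100}]';python3 -c "
from h import *
print(delta((454.6,-111.3,2),rpy=(-90,0,-122.6)))
p,d=imaging.grab_frame('wrist'); cv2.imwrite('pics/w2.png',p[:,:,::-1])"
```

```text
time_s: 11.05
ee_pos: [454.8, -110.3, 60.2]
ee_rot: [-90.0, 0.0, -122.5]
force: [-0.3, -0.2, 1.0]
gripper_width: 91.2
time_s: 11.55
ee_pos: [455.3, -110.6, 61.3]
ee_rot: [-90.0, 0.0, -122.2]
force: [-0.3, -0.3, -0.3]
gripper_width: 91.2
(array([ 0.1  ,  5.931, -0.019]), array([-0.04,  0.44, -0.02]))
```

View pics/w2.png

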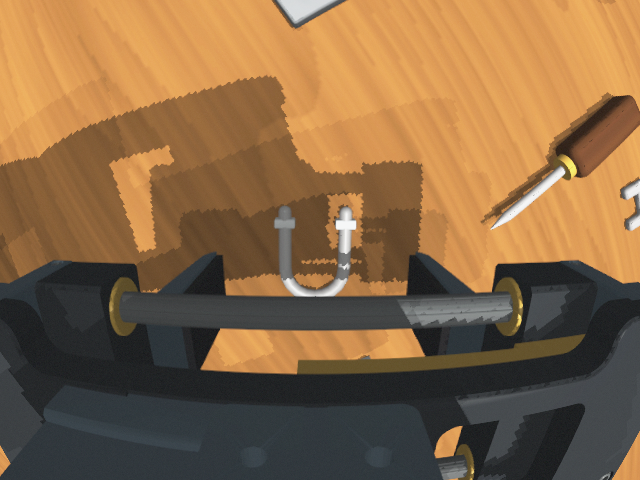

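The U-bolt sits centred between the fingers (legs at columns 285 and 346, bow at row 295). Descending.

```bash
python3 -m pendant '[{"delta_pos":[0,1.5,0],"twist":[0,0.4,0],"grip":100},{"delta_pos":[0.05,3,0],"twist":[0,0.4,0],"grip":100},{"delta_pos":[0.1,4.3,0],"twist":[0,0.4,0],"grip":100},{"delta_pos":[0.1,5.3,0],"twist":[0,0.4,0],"grip":100},{"delta_pos":[0.1,5.9,0],"twist":[0,0.4,0],"grip":100}]'; python3 -m pendant '[{"delta_pos":[0,0,0],"twist":[0,0,0],"grip":30},{"delta_pos":[0,0,0],"twist":[0,0,0],"grip":30},{"delta_pos":[0,0,0],"twist":[0,0,0],"grip":30},{"delta_pos":[0,0,0],"twist":[0,0,0],"grip":30},{"delta_pos":[0,0,0],"twist":[0,0,0],"grip":30}]' 25;python3 -m pendant '[{"delta_pos":[0,0,0],"twist":[0,0,0],"grip":30},{"delta_pos":[0,0,0],"twist":[0,0,0],"grip":30},{"delta_pos":[0,0,0],"twist":[0,0,0],"grip":30},{"delta_pos":[0,0,0],"twist":[0,0,0],"grip":30},{"delta_pos":[0,0,0],"twist":[0,0,0],"grip":30}]' 25
```

```text
time_s: 12.1
ee_pos: [454.3, -111.3, 1.4]
ee_rot: [-90.0, -0.0, -122.6]
force: [0.1, 0.4, -0.6]
gripper_width: 91.3
time_s: 12.6
ee_pos: [454.8, -111.4, 2.3]
ee_rot: [-90.0, 0.0, -122.6]
force: [-0.0, 0.0, 0.4]
gripper_width: 54.4
time_s: 13.1
ee_pos: [454.6, -111.4, 2.2]
ee_rot: [-90.0, 0.0, -122.6]
force: [-1.5, 0.7, 3.7]
gripper_width: 45.1
```

```bash
python3 -m pendant '[{"delta_pos":[0,-1.5,0],"twist":[0,0,0],"grip":30},{"delta_pos":[0,-4,0],"twist":[0,0,0],"grip":30},{"delta_pos":[0,-7,0],"twist":[0,0,0],"grip":30},{"delta_pos":[0,-10,0],"twist":[0,0,0],"grip":30},{"delta_pos":[0,-10.5,0],"twist":[0,0,0],"grip":30}]' 30
python3 - <<'E'
from h import *
for n,c in(("top",(235,225)),("side",(290,190))):
    p=cv2.imread(f"pics/{n}7.png")[:,:,::-1]; zoom(p,c,70,5,f"pics/{n}7z.png")
E
```

```text
time_s: 13.6
ee_pos: [456.6, -111.9, 109.8]
ee_rot: [-89.6, 0.1, -122.6]
force: [1.0, -0.6, -0.9]
gripper_width: 45.2
```

View pics/top7z.png

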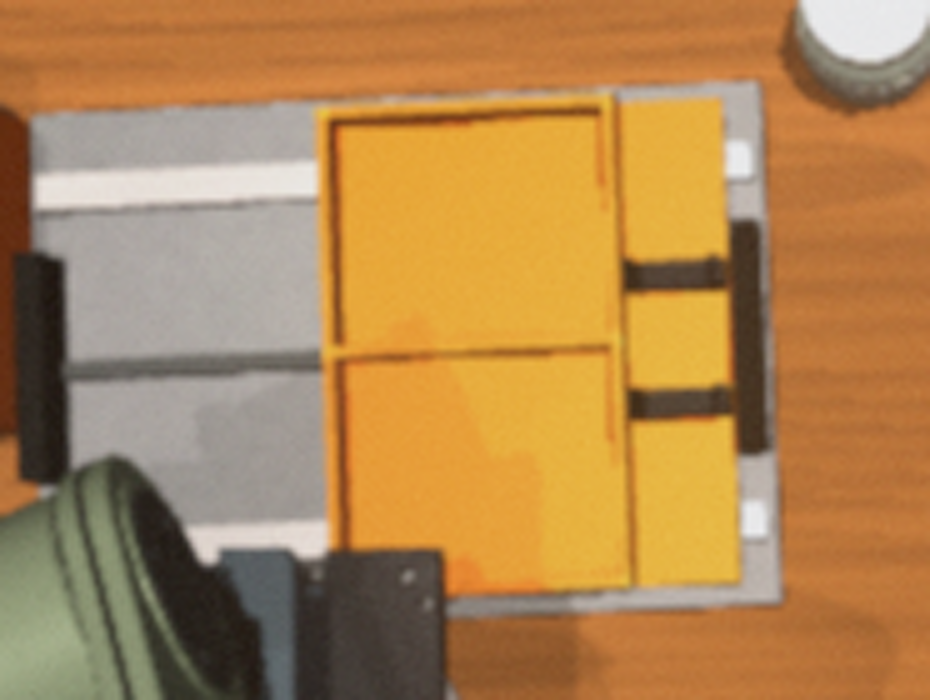

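View pics/side7z.png

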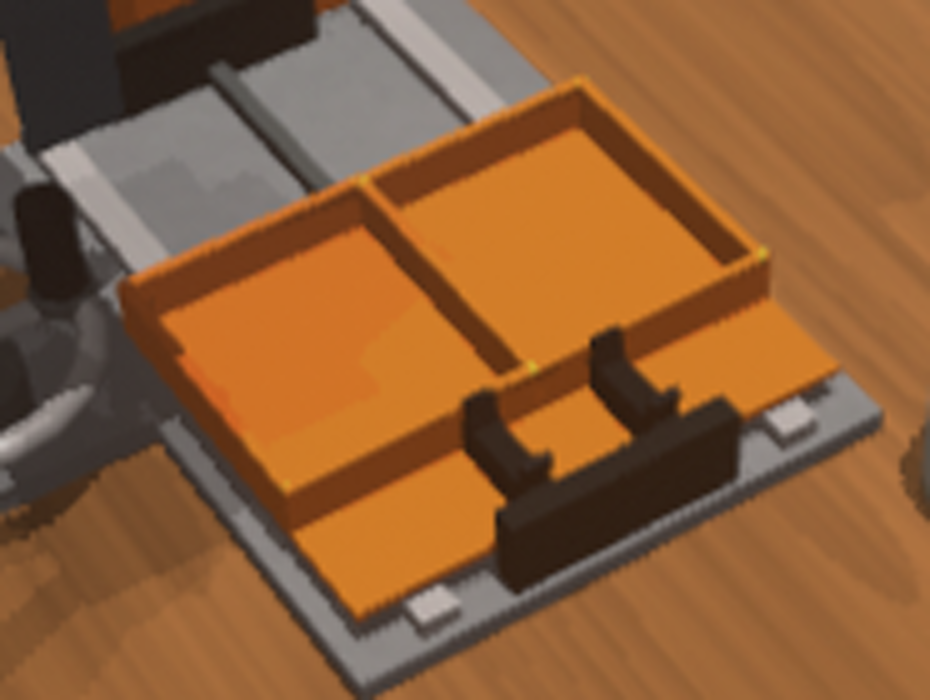

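Run:
```python
from h import *
T=imaging.camera_info("top");S=imaging.camera_info("side")
t=lambda x,y:(142+x/5-.4,155+y/5-.4); s=lambda x,y:(197+x/5-.4,120+y/5-.4)
print("top: parkfar,loadfar,loadnear,divL,divR"); print(plane(T,[t(318,110),t(613,97),t(633,585),t(328,353),t(622,347)],49).round(1))
print("side: parkfar,loadfar,loadnear,parknear,div load,div park"); print(plane(S,[s(580,80),s(765,252),s(290,487),s(122,290),s(530,368),s(365,178)],49).round(1))
print("tri",[tri(t(*a),s(*b),T,S).round(1) for a,b in(((318,110),(580,80)),((613,97),(765,252)),((633,585),(290,487)),((622,347),(530,368)))])
print("cradle top",plane(T,[t(677,273),t(682,403)],50).round(1))
print("stop faces",)
```

```text
top: parkfar,loadfar,loadnear,divL,divR
[[743.  210.9  49. ]
 [744.7  82.   49. ]
 [532.3  78.1  49. ]
 [636.5 208.1  49. ]
 [635.3  80.6  49. ]]
side: parkfar,loadfar,loadnear,parknear,div load,div park
[[739.5 213.4  49. ]
 [743.9  88.6  49. ]
 [532.4  84.2  49. ]
 [527.8 207.7  49. ]
 [635.3  86.5  49. ]
 [636.5 210.9  49. ]]
tri [array([741. , 211.7,  49.7]), array([741.8,  82.4,  55.2]), array([531.1,  78. ,  55.9]), array([633.5,  80.6,  55.4])]
cradle top [[666.7  55.9  50. ]
 [610.1  55.1  50. ]]
stop faces
```

```bash
python3 -c "
from h import *
print(delta((584.5,146,110),rpy=(-90,0,-90)))"
```

```text
(array([-2.862e+01,  2.300e-02, -3.125e+00]), array([-3.80e-01, -3.26e+01, -1.00e-02]))
```

```bash
python3 -m pendant '[{"delta_pos":[-3.5,0,-0.4],"twist":[0,-5,0],"grip":30},{"delta_pos":[-7.5,0,-0.8],"twist":[0,-12,0],"grip":30},{"delta_pos":[-11.5,0,-1.3],"twist":[0,-19,0],"grip":30},{"delta_pos":[-15.5,0,-1.7],"twist":[0,-26,0],"grip":30},{"delta_pos":[-19.5,0,-2.1],"twist":[0,-32.6,0],"grip":30}]' 30; python3 -c "
from h import *
print(delta((584.5,146,110),rpy=(-90,0,-90)))"
```

```text
time_s: 14.1
ee_pos: [541.6, 65.6, 105.6]
ee_rot: [-90.1, -0.0, -89.7]
force: [0.5, -0.6, -0.4]
gripper_width: 45.2
(array([-8.018, -0.452,  4.325]), array([0.12, 0.28, 0.02]))
```

```bash
python3 -m pendant '[{"delta_pos":[-2.7,0,1.5],"twist":[0,0,0],"grip":30},{"delta_pos":[-5.5,0,3],"twist":[0,0,0],"grip":30},{"delta_pos":[-8,0,4.3],"twist":[0,0,0],"grip":30},{"delta_pos":[-8,0.5,4.3],"twist":[0,0,0],"grip":30},{"delta_pos":[-8,0.5,4.3],"twist":[0,0,0],"grip":30}]' 30; python3 -c "
from h import *
print(delta((584.5,146,29.5),rpy=(-90,0,-90)))
i=imaging.camera_info('wrist');print(i['t'])
p,d=imaging.grab_frame('wrist'); cv2.imwrite('pics/w3.png',p[:,:,::-1])"
```

```text
time_s: 14.6
ee_pos: [583.4, 144.1, 99.7]
ee_rot: [-90.2, -0.1, -89.9]
force: [-0.3, -0.1, -0.7]
gripper_width: 45.2
(array([-0.197,  7.022,  0.137]), array([0.25, 0.07, 0.08]))
[-583.38700994  137.68370555  316.4754816 ]
```

View pics/w3.png

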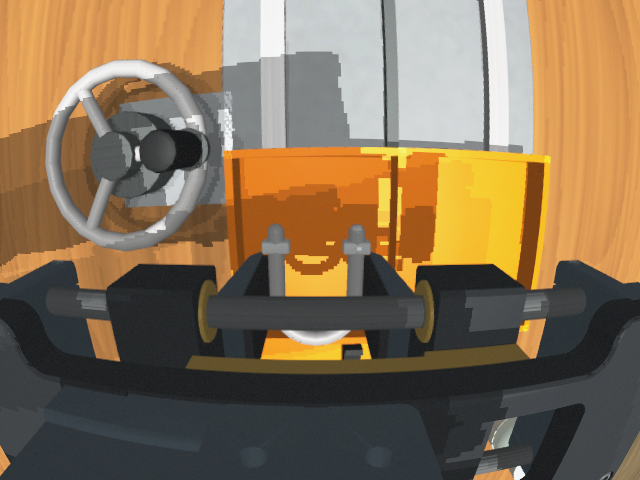

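The tool centre at column 316 lies midway between the near wall (235) and the divider (395). I'll lower and release.

```bash
python3 -m pendant '[{"delta_pos":[-0.1,1.5,0.1],"twist":[0,0,0],"grip":30},{"delta_pos":[-0.1,3,0.1],"twist":[0,0,0],"grip":30},{"delta_pos":[-0.1,4.5,0.1],"twist":[0,0,0],"grip":30},{"delta_pos":[-0.1,6,0.1],"twist":[0,0,0],"grip":30},{"delta_pos":[-0.1,7,0.1],"twist":[0,0,0],"grip":30}]' 30; python3 -m pendant '[{"delta_pos":[0,0,0],"twist":[0,0,0],"grip":30},{"delta_pos":[0,0,0],"twist":[0,0,0],"grip":62},{"delta_pos":[0,0,0],"twist":[0,0,0],"grip":62},{"delta_pos":[0,0,0],"twist":[0,0,0],"grip":62},{"delta_pos":[0,0,0],"twist":[0,0,0],"grip":62}]';python3 -m pendant '[{"delta_pos":[0,-1.5,0],"twist":[0,0,0],"grip":62},{"delta_pos":[0,-4,0],"twist":[0,0,0],"grip":62},{"delta_pos":[0,-7,0],"twist":[0,0,0],"grip":80},{"delta_pos":[0,-9,0],"twist":[0,0,0],"grip":100},{"delta_pos":[0,-11,0],"twist":[0,0,0],"grip":100}]'
```

```text
time_s: 15.15
ee_pos: [584.6, 143.8, 30.8]
ee_rot: [-90.1, -0.0, -90.1]
force: [-0.0, -0.3, -1.1]
gripper_width: 45.1
time_s: 15.65
ee_pos: [586.3, 145.3, 32.7]
ee_rot: [-89.9, 0.0, -90.0]
force: [-0.0, 1.1, 0.8]
gripper_width: 56.3
time_s: 16.15
ee_pos: [586.1, 145.3, 143.6]
ee_rot: [-89.9, 0.0, -90.0]
force: [0.5, -0.3, -0.1]
gripper_width: 77.7
```

Run:
```python
from h import *
T=imaging.camera_info("top");S=imaging.camera_info("side")
for n,i in(("top",T),("side",S)):
    p,d=imaging.grab_frame(n); cv2.imwrite(f'pics/{n}8.png',p[:,:,::-1])
    if n=="top": im=p
    for c,w,r,_ in parts(p,i,z=5):
        if w[:,1].mean()<-60: print(n,c.round(1),w.mean(0).round(1),[np.round(a,1) for a in r])
cv2.imwrite('pics/top8v.png',cv2.resize(im[120:340,140:540],None,fx=2,fy=2)[:,:,::-1])
print(delta((436,-217,120),rpy=(-90,0,-97.1)))
```

```text
top [405.3 160.6] [ 773.5 -232.3] [array([ 777.6, -234.5]), array([ 37.7, 179.6]), np.float64(79.8)]
top [556.5 251.9] [ 557.8 -559.4] [array([ 554.5, -573.7]), array([ 79.6, 104.9]), np.float64(86.5)]
top [463.4 255.8] [ 555.2 -352.9] [array([ 564.5, -351.7]), array([51.3, 51.1]), np.float64(51.7)]
top [410.6 306.7] [ 446.  -231.1] [array([ 453.4, -225.3]), array([50.8, 50.6]), np.float64(82.9)]
side [307.5 393.2] [ 443.3 -229.3] [array([ 450.9, -222.9]), array([51.2, 50.1]), np.float64(82.2)]
side [416.9 420.5] [ 552.3 -350.9] [array([ 562.3, -349.6]), array([51.3, 50.8]), np.float64(51.0)]
(array([ 36.274,   2.369, -15.203]), array([-0.38,  7.1 , -0.12]))
```

View pics/top8v.png

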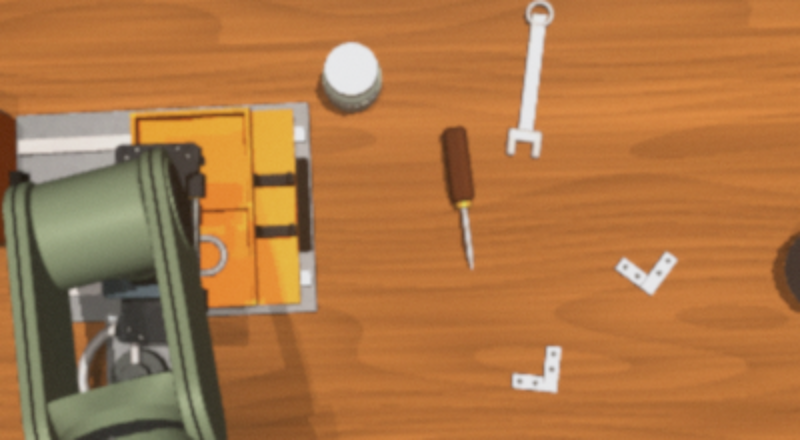

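The U-bolt bow is visible inside the near compartment at (212,257). The brackets and awl have not moved. Now bracket A.

```bash
python3 -m pendant '[{"delta_pos":[4,0,-1.7],"twist":[0,1.5,0],"grip":100},{"delta_pos":[8,0,-3.4],"twist":[0,3,0],"grip":100},{"delta_pos":[12,0.4,-5],"twist":[0,4.5,0],"grip":100},{"delta_pos":[16,0.8,-6.7],"twist":[0,6,0],"grip":100},{"delta_pos":[20,1.2,-8.4],"twist":[0,7.1,0],"grip":100}]'; python3 -c "
from h import *
print(delta((436,-217,60),rpy=(-90,0,-97.1)))"
```

```text
time_s: 16.75
ee_pos: [500.5, -56.0, 128.9]
ee_rot: [-90.1, -0.0, -97.1]
force: [0.8, -0.8, -0.8]
gripper_width: 91.2
(array([16.772,  6.898, -4.394]), array([ 0.07, -0.01,  0.  ]))
```

```bash
python3 -m pendant '[{"delta_pos":[4,1.4,-1.1],"twist":[0,0,0],"grip":100},{"delta_pos":[8,2.8,-2.2],"twist":[0,0,0],"grip":100},{"delta_pos":[12,4.2,-3.3],"twist":[0,0,0],"grip":100},{"delta_pos":[16.8,5.6,-4.4],"twist":[0,0,0],"grip":100},{"delta_pos":[16.8,6.9,-4.4],"twist":[0,0,0],"grip":100}]';python3 -m pendant '[{"delta_pos":[0,0,0],"twist":[0,0,0],"grip":60},{"delta_pos":[0,0,0],"twist":[0,0,0],"grip":60},{"delta_pos":[0,0,0],"twist":[0,0,0],"grip":60},{"delta_pos":[0,0,0],"twist":[0,0,0],"grip":60},{"delta_pos":[0,0,0],"twist":[0,0,0],"grip":60}]'; python3 -c "
from h import *
print(delta((436,-217,2),rpy=(-90,0,-97.1)))
p,d=imaging.grab_frame('wrist'); cv2.imwrite('pics/w4.png',p[:,:,::-1])"
```

```text
time_s: 17.25
ee_pos: [435.3, -220.0, 59.7]
ee_rot: [-90.0, -0.1, -97.4]
force: [0.6, 0.6, -0.6]
gripper_width: 91.3
time_s: 17.75
ee_pos: [438.1, -215.5, 61.5]
ee_rot: [-89.9, -0.0, -97.0]
force: [0.4, 0.3, -0.4]
gripper_width: 55.7
(array([ 0.173,  5.949, -0.194]), array([-0.06,  0.09,  0.02]))
```

View pics/w4.png

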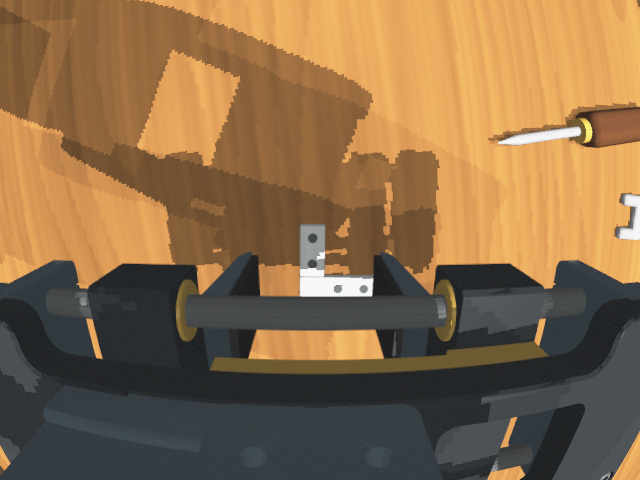

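```bash
cat >> h.py <<'E'
def fish(i,X):
    c=np.array(i['R'])@np.asarray(X,float)+i['t']; th=np.arctan2(np.hypot(c[0],c[1]),c[2]); ph=np.arctan2(c[1],c[0]); return np.array([i['cx']+i['fx']*th*np.cos(ph),i['cy']+i['fy']*th*np.sin(ph)]).round(1)
def fplane(i,uv,z):
    u=np.array(uv,float)-[i['cx'],i['cy']]; r=np.hypot(*u); th=r/i['fx']; d=np.array([np.sin(th)*u[0]/r,np.sin(th)*u[1]/r,np.cos(th)]); R=np.array(i['R']); C=-R.T@i['t']; w=R.T@d; return (C+w*(z-C[2])/w[2]).round(1)
E
python3 - <<'E'
from h import *
i=imaging.camera_info('wrist')
for uv in((300,225),(325,225),(301,297),(325,275)): print(uv,fplane(i,uv,6))
print(delta((436.7,-211,2),rpy=(-90,0,-97.1)))
E
```

```text
(300, 225) [ 430.8 -196.5    6. ]
(325, 225) [ 446.3 -198.4    6. ]
(301, 297) [ 424.9 -244.8    6. ]
(325, 275) [ 442.5 -231.3    6. ]
(array([-0.441,  5.943, -0.187]), array([-0.05,  0.07,  0.01]))
```

The wrist view puts the leg end at (438.5,-197.5), against a model value of (438.4,-197.1), so they agree. I'm gripping slightly further out along the leg so the pads clear the other leg.

```bash
python3 -m pendant '[{"delta_pos":[-0.44,1,-0.18],"twist":[0,0,0],"grip":60},{"delta_pos":[-0.44,2.5,-0.18],"twist":[0,0,0],"grip":60},{"delta_pos":[-0.44,4,-0.18],"twist":[0,0,0],"grip":60},{"delta_pos":[-0.44,5.3,-0.18],"twist":[0,0,0],"grip":60},{"delta_pos":[-0.44,5.95,-0.18],"twist":[0,0,0],"grip":60}]';python3 -m pendant '[{"delta_pos":[0,0,0],"twist":[0,0,0],"grip":0},{"delta_pos":[0,0,0],"twist":[0,0,0],"grip":0},{"delta_pos":[0,0,0],"twist":[0,0,0],"grip":0},{"delta_pos":[0,0,0],"twist":[0,0,0],"grip":0},{"delta_pos":[0,0,0],"twist":[0,0,0],"grip":0}]' 30; python3 -m pendant '[{"delta_pos":[0,0,0],"twist":[0,0,0],"grip":0},{"delta_pos":[0,0,0],"twist":[0,0,0],"grip":0},{"delta_pos":[0,0,0],"twist":[0,0,0],"grip":0},{"delta_pos":[0,0,0],"twist":[0,0,0],"grip":0},{"delta_pos":[0,0,0],"twist":[0,0,0],"grip":0}]' 30
```

```text
time_s: 18.3
ee_pos: [435.2, -210.6, 0.1]
ee_rot: [-90.1, 0.1, -97.1]
force: [-6.2, 3.4, 63.1]
gripper_width: 54.8
time_s: 18.8
ee_pos: [436.3, -211.5, 1.6]
ee_rot: [-90.0, 0.0, -97.1]
force: [0.3, -0.5, 1.0]
gripper_width: 17.5
time_s: 19.3
ee_pos: [436.3, -211.5, 1.6]
ee_rot: [-90.0, 0.0, -97.1]
force: [-0.4, 1.0, 0.4]
gripper_width: 15.7
```

```bash
python3 -m pendant '[{"delta_pos":[0,-1.5,0],"twist":[0,0,0],"grip":0},{"delta_pos":[0,-4,0],"twist":[0,0,0],"grip":0},{"delta_pos":[0,-7,0],"twist":[0,0,0],"grip":0},{"delta_pos":[0,-10,0],"twist":[0,0,0],"grip":0},{"delta_pos":[0,-11,0],"twist":[0,0,0],"grip":0}]' 30; python3 -c "
from h import *
print(delta((680,184,112),rpy=(-90,0,-90)))"
```

```text
time_s: 19.8
ee_pos: [437.7, -212.2, 114.1]
ee_rot: [-89.7, -0.1, -97.1]
force: [-0.0, -0.0, -0.8]
gripper_width: 15.8
(array([-42.317,   0.227,  19.146]), array([-0.27, -7.1 ,  0.12]))
```

```bash
python3 -m pendant '[{"delta_pos":[-3.5,0,1.6],"twist":[0,-1,0],"grip":0},{"delta_pos":[-7.5,0,3.4],"twist":[0,-2.5,0],"grip":0},{"delta_pos":[-11.5,0,5.2],"twist":[0,-4,0],"grip":0},{"delta_pos":[-15.5,0,7],"twist":[0,-5.5,0],"grip":0},{"delta_pos":[-19.5,0,8.8],"twist":[0,-7.1,0],"grip":0}]' 30; python3 -c "
from h import *
print(delta((680,184,112),rpy=(-90,0,-90)))"
```

```text
time_s: 20.3
ee_pos: [547.7, -27.2, 110.4]
ee_rot: [-90.1, 0.0, -89.9]
force: [0.6, -0.8, -0.3]
gripper_width: 15.8
(array([-21.107,  -0.18 ,  13.251]), array([ 0.1 ,  0.07, -0.  ]))
```

```bash
python3 -m pendant '[{"delta_pos":[-4,0,2.5],"twist":[0,0,0],"grip":0},{"delta_pos":[-8.2,0,5.2],"twist":[0,0,0],"grip":0},{"delta_pos":[-12.5,0,7.9],"twist":[0,0,0],"grip":0},{"delta_pos":[-16.8,0,10.6],"twist":[0,0,0],"grip":0},{"delta_pos":[-20,0,12.6],"twist":[0,0,0],"grip":0}]' 30; python3 -m pendant '[{"delta_pos":[-0.6,0,0.4],"twist":[0,0,0],"grip":0},{"delta_pos":[-0.9,0.5,0.6],"twist":[0,0,0],"grip":0},{"delta_pos":[-0.9,1,0.6],"twist":[0,0,0],"grip":0},{"delta_pos":[-0.9,1,0.6],"twist":[0,0,0],"grip":0},{"delta_pos":[-0.9,1,0.6],"twist":[0,0,0],"grip":0}]' 30;python3 -c "
from h import *
print(delta((680,184,30),rpy=(-90,0,-90)))
p,d=imaging.grab_frame('wrist'); cv2.imwrite('pics/w5.png',p[:,:,::-1])"
```

```text
time_s: 20.8
ee_pos: [674.2, 173.8, 109.8]
ee_rot: [-90.1, 0.0, -89.9]
force: [0.3, -0.4, -1.2]
gripper_width: 15.4
time_s: 21.3
ee_pos: [679.0, 178.7, 101.3]
ee_rot: [-90.1, -0.0, -90.1]
force: [0.6, -0.2, -0.6]
gripper_width: 15.5
(array([-0.533,  7.131,  0.105]), array([ 0.06, -0.09,  0.02]))
```

View pics/w5.png

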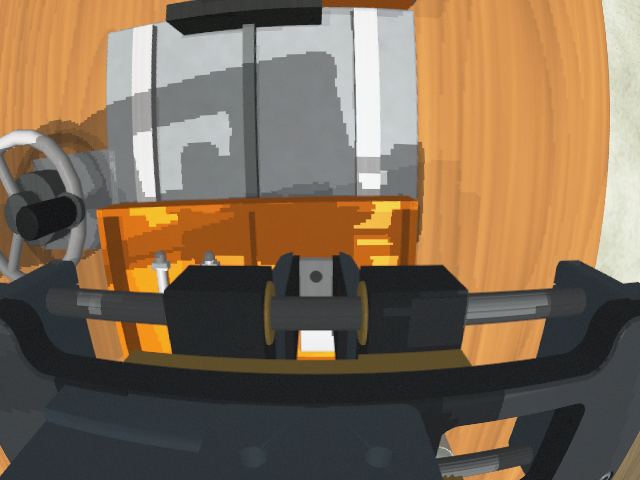

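```bash
python3 -m pendant '[{"delta_pos":[-0.3,1.5,0.1],"twist":[0,0,0],"grip":0},{"delta_pos":[-0.3,3,0.1],"twist":[0,0,0],"grip":0},{"delta_pos":[-0.3,4.5,0.1],"twist":[0,0,0],"grip":0},{"delta_pos":[-0.3,6,0.1],"twist":[0,0,0],"grip":0},{"delta_pos":[-0.3,6.6,0.1],"twist":[0,0,0],"grip":0}]' 30; python3 -m pendant '[{"delta_pos":[0,0.2,0],"twist":[0,0,0],"grip":0},{"delta_pos":[0,0.4,0],"twist":[0,0,0],"grip":0},{"delta_pos":[0,0.4,0],"twist":[0,0,0],"grip":0},{"delta_pos":[0,0.4,0],"twist":[0,0,0],"grip":36},{"delta_pos":[0,0.4,0],"twist":[0,0,0],"grip":36}]' 30;python3 -m pendant '[{"delta_pos":[0,0,0],"twist":[0,0,0],"grip":36},{"delta_pos":[0,0,0],"twist":[0,0,0],"grip":36},{"delta_pos":[0,-1.5,0],"twist":[0,0,0],"grip":36},{"delta_pos":[0,-5,0],"twist":[0,0,0],"grip":36},{"delta_pos":[0,-9,0],"twist":[0,0,0],"grip":36}]' 30
```

```text
time_s: 21.85
ee_pos: [679.2, 182.8, 32.5]
ee_rot: [-90.2, -0.1, -90.0]
force: [-0.3, 0.4, -0.4]
gripper_width: 15.2
time_s: 22.35
ee_pos: [681.1, 183.3, 32.3]
ee_rot: [-89.9, 0.0, -90.0]
force: [-0.5, -0.1, -0.1]
gripper_width: 28.5
time_s: 22.85
ee_pos: [679.9, 183.0, 122.3]
ee_rot: [-90.1, -0.0, -90.0]
force: [-0.2, 1.3, 0.6]
gripper_width: 32.9
```

Run:
```python
from h import *
T=imaging.camera_info("top");S=imaging.camera_info("side")
for n,i in(("top",T),("side",S)):
    p,d=imaging.grab_frame(n); cv2.imwrite(f'pics/{n}9.png',p[:,:,::-1])
    for c,w,r,_ in parts(p,i,z=5):
        if w[:,1].mean()<-60: print(n,c.round(1),w.mean(0).round(1),[np.round(a,1) for a in r])
print(delta((556.9,-331.3,120),rpy=(-90,0,-128.5)))
```

```text
top [405.3 160.6] [ 773.5 -232.3] [array([ 777.6, -234.5]), array([ 37.7, 179.6]), np.float64(79.8)]
top [556.4 252. ] [ 557.7 -559.4] [array([ 554.5, -573.7]), array([ 79.6, 104.9]), np.float64(86.5)]
top [463.4 255.8] [ 555.2 -352.9] [array([ 564.5, -351.7]), array([51.3, 51.1]), np.float64(51.7)]
side [416.9 420.5] [ 552.3 -350.9] [array([ 562.3, -349.6]), array([51.3, 50.8]), np.float64(51.0)]
(array([ 51.554,   0.625, -12.786]), array([-0.69, 38.5 , -0.46]))
```

View pics/side9.png

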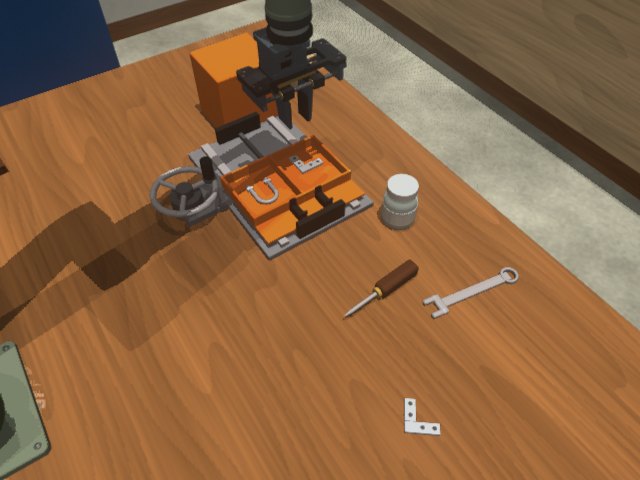

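The side view shows the U-bolt in the near bin (264,190) and the bracket in the far bin (308,163). Bracket B has not moved.

```bash
python3 -m pendant '[{"delta_pos":[3.5,0,-0.9],"twist":[0,4,0],"grip":60},{"delta_pos":[8,0,-2],"twist":[0,8,0],"grip":60},{"delta_pos":[12.5,0,-3.1],"twist":[0,12,0],"grip":60},{"delta_pos":[17,0,-4.2],"twist":[0,16,0],"grip":60},{"delta_pos":[21.5,0,-5.3],"twist":[0,20,0],"grip":60}]'; python3 -c "
from h import *
print(delta((556.9,-331.3,120),rpy=(-90,0,-128.5)))"
```

```text
time_s: 23.45
ee_pos: [627.1, -33.4, 122.4]
ee_rot: [-89.9, 0.0, -110.1]
force: [0.2, -0.2, -0.2]
gripper_width: 54.6
(array([30.385,  0.229,  3.662]), array([-0.06, 18.36, -0.03]))
```

```bash
python3 -m pendant '[{"delta_pos":[4.5,0,0.5],"twist":[0,4,0],"grip":60},{"delta_pos":[9,0,1.1],"twist":[0,8,0],"grip":60},{"delta_pos":[13.5,0,1.6],"twist":[0,12,0],"grip":60},{"delta_pos":[18,0,2.2],"twist":[0,15,0],"grip":60},{"delta_pos":[22.5,0,2.7],"twist":[0,18.4,0],"grip":60}]'; python3 -c "
from h import *
print(delta((556.9,-331.3,60),rpy=(-90,0,-128.5)))"
```

```text
time_s: 23.95
ee_pos: [575.6, -254.3, 122.4]
ee_rot: [-89.9, 0.0, -128.5]
force: [0.9, -1.3, -0.6]
gripper_width: 54.5
(array([7.192, 6.237, 3.322]), array([-0.07, -0.03, -0.03]))
```

```bash
python3 -m pendant '[{"delta_pos":[3.5,1.5,1.6],"twist":[0,0,0],"grip":60},{"delta_pos":[6.8,4,3.2],"twist":[0,0,0],"grip":60},{"delta_pos":[6.8,6,3.2],"twist":[0,0,0],"grip":60},{"delta_pos":[6.8,6,3.2],"twist":[0,0,0],"grip":60},{"delta_pos":[6.8,6,3.2],"twist":[0,0,0],"grip":60}]'; python3 -c "
from h import *
print(delta((556.9,-331.3,3.5),rpy=(-90,0,-128.5)))
i=imaging.camera_info('wrist')
p,d=imaging.grab_frame('wrist'); cv2.imwrite('pics/w6.png',p[:,:,::-1])
print(fish(i,(563.4-17*.785+25*.62,-350.5+10.54+25*.785,6)),fish(i,(556.9,-331.3,6)))"
```

```text
time_s: 24.45
ee_pos: [559.1, -325.5, 62.0]
ee_rot: [-90.0, 0.0, -128.4]
force: [0.1, -0.4, 0.2]
gripper_width: 54.8
(array([0.596, 5.854, 0.188]), array([-0.  ,  0.1 , -0.02]))
[317.7 240.6] [317.7 261.7]
```

View pics/w6.png

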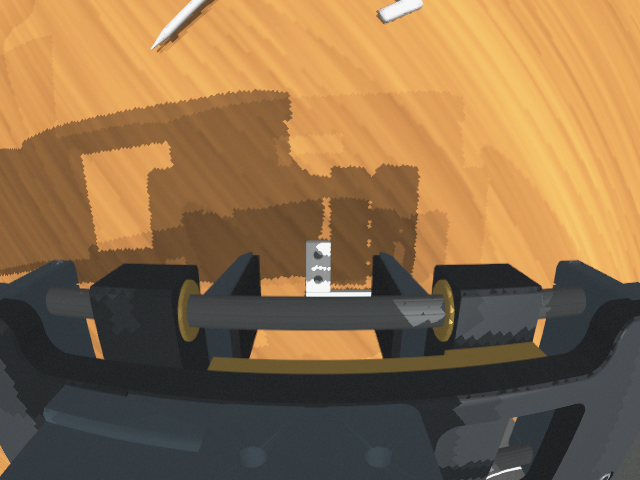

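The leg end is seen at (318,241), exactly as predicted.

```bash
python3 -m pendant '[{"delta_pos":[0.6,1.5,0.19],"twist":[0,0,0],"grip":60},{"delta_pos":[0.6,3,0.19],"twist":[0,0,0],"grip":60},{"delta_pos":[0.6,4.4,0.19],"twist":[0,0,0],"grip":60},{"delta_pos":[0.6,5.1,0.19],"twist":[0,0,0],"grip":60},{"delta_pos":[0.6,5.5,0.19],"twist":[0,0,0],"grip":60}]';python3 -m pendant '[{"delta_pos":[0,0.2,0],"twist":[0,0,0],"grip":60},{"delta_pos":[0,0.4,0],"twist":[0,0,0],"grip":40},{"delta_pos":[0,0.4,0],"twist":[0,0,0],"grip":0},{"delta_pos":[0,0.4,0],"twist":[0,0,0],"grip":0},{"delta_pos":[0,0.4,0],"twist":[0,0,0],"grip":0}]' 30; python3 -m pendant '[{"delta_pos":[0,0,0],"twist":[0,0,0],"grip":0},{"delta_pos":[0,0,0],"twist":[0,0,0],"grip":0},{"delta_pos":[0,0,0],"twist":[0,0,0],"grip":0},{"delta_pos":[0,0,0],"twist":[0,0,0],"grip":0},{"delta_pos":[0,0,0],"twist":[0,0,0],"grip":0}]' 30
```

```text
time_s: 25.0
ee_pos: [556.5, -331.2, 5.6]
ee_rot: [-90.1, -0.0, -128.4]
force: [0.6, -0.7, 0.8]
gripper_width: 54.9
time_s: 25.5
ee_pos: [556.9, -331.7, 2.9]
ee_rot: [-90.0, 0.0, -128.4]
force: [-0.1, 0.6, 0.2]
gripper_width: 25.8
time_s: 26.0
ee_pos: [556.8, -331.6, 2.7]
ee_rot: [-90.0, 0.0, -128.4]
force: [-0.5, -0.2, 2.0]
gripper_width: 15.3
```

```bash
python3 -m pendant '[{"delta_pos":[0,-1.5,0],"twist":[0,0,0],"grip":0},{"delta_pos":[0,-4,0],"twist":[0,0,0],"grip":0},{"delta_pos":[0,-7,0],"twist":[0,0,0],"grip":0},{"delta_pos":[0,-10,0],"twist":[0,0,0],"grip":0},{"delta_pos":[0,-11,0],"twist":[0,0,0],"grip":0}]' 30; python3 -c "
from h import *
print(delta((680,128,115),rpy=(-90,0,-90)))"
```

```text
time_s: 26.5
ee_pos: [558.4, -332.6, 116.8]
ee_rot: [-89.6, 0.1, -128.4]
force: [0.7, -0.3, -0.4]
gripper_width: 15.7
(array([-43.648,   0.094, -19.083]), array([ -0.4 , -38.4 ,   0.08]))
```

```bash
python3 -m pendant '[{"delta_pos":[-3.5,0,-1.5],"twist":[0,-4,0],"grip":0},{"delta_pos":[-7.5,0,-3.3],"twist":[0,-8,0],"grip":0},{"delta_pos":[-11.5,0,-5],"twist":[0,-12,0],"grip":0},{"delta_pos":[-15.5,0,-6.8],"twist":[0,-16,0],"grip":0},{"delta_pos":[-19.5,0,-8.5],"twist":[0,-20,0],"grip":0}]' 30; python3 -c "
from h import *
print(delta((680,128,115),rpy=(-90,0,-90)))"
```

```text
time_s: 27.0
ee_pos: [610.8, -124.2, 112.0]
ee_rot: [-90.1, 0.0, -108.3]
force: [-0.4, 0.1, -0.8]
gripper_width: 15.6
(array([-26.116,  -0.295,  -1.332]), array([ 7.000e-02, -1.826e+01, -1.000e-02]))
```

```bash
python3 -m pendant '[{"delta_pos":[-4.5,0,-0.2],"twist":[0,-4,0],"grip":0},{"delta_pos":[-9,0,-0.5],"twist":[0,-8,0],"grip":0},{"delta_pos":[-13.5,0,-0.7],"twist":[0,-12,0],"grip":0},{"delta_pos":[-18,0,-0.9],"twist":[0,-15,0],"grip":0},{"delta_pos":[-22,0,-1.1],"twist":[0,-18.3,0],"grip":0}]' 30;python3 -c "
from h import *
print(delta((680,128,105),rpy=(-90,0,-90)))"
```

```text
time_s: 27.5
ee_pos: [670.0, 88.5, 111.9]
ee_rot: [-90.1, 0.0, -89.9]
force: [0.7, -0.7, -0.4]
gripper_width: 15.3
(array([-3.946,  0.689,  1.004]), array([ 0.06,  0.07, -0.01]))
```

```bash
python3 -m pendant '[{"delta_pos":[-2,0.3,0.5],"twist":[0,0,0],"grip":0},{"delta_pos":[-3.6,0.7,1],"twist":[0,0,0],"grip":0},{"delta_pos":[-3.6,0.7,1],"twist":[0,0,0],"grip":0},{"delta_pos":[-3.6,0.7,1],"twist":[0,0,0],"grip":0},{"delta_pos":[-3.6,0.7,1],"twist":[0,0,0],"grip":0}]' 30;python3 -c "
from h import *
print(delta((680,127.5,31.5),rpy=(-90,0,-90)))
i=imaging.camera_info('wrist')
p,d=imaging.grab_frame('wrist'); cv2.imwrite('pics/w7.png',p[:,:,::-1])"
```

```text
time_s: 28.0
ee_pos: [680.0, 120.4, 105.6]
ee_rot: [-90.0, -0.0, -90.2]
force: [0.2, -0.2, -0.3]
gripper_width: 15.6
(array([-0.71 ,  7.405, -0.   ]), array([ 0.03, -0.21,  0.03]))
```

View pics/w7.png

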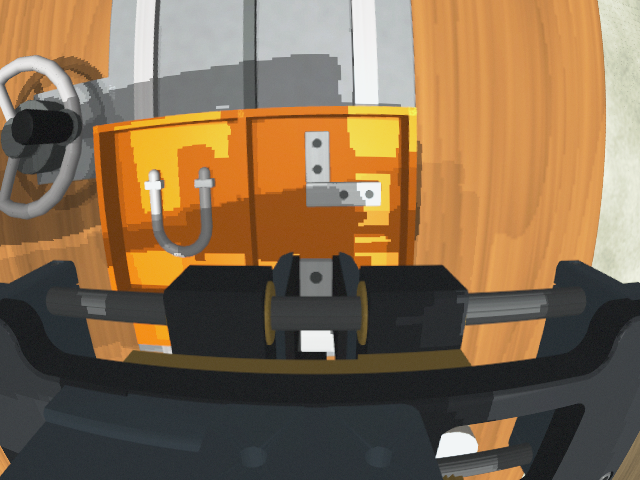

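The U-bolt (180,215) and bracket A (335,170) lie flat in their bins, and there is room for bracket B. Lowering.

```bash
python3 -m pendant '[{"delta_pos":[-0.4,1.5,0],"twist":[0,0,0],"grip":0},{"delta_pos":[-0.65,3,0],"twist":[0,0,0],"grip":0},{"delta_pos":[-0.65,4.5,0],"twist":[0,0,0],"grip":0},{"delta_pos":[-0.65,6,0],"twist":[0,0,0],"grip":0},{"delta_pos":[-0.65,6.8,0],"twist":[0,0,0],"grip":0}]' 30; python3 -m pendant '[{"delta_pos":[0,0.2,0],"twist":[0,0,0],"grip":0},{"delta_pos":[0,0.5,0],"twist":[0,0,0],"grip":0},{"delta_pos":[0,0.5,0],"twist":[0,0,0],"grip":0},{"delta_pos":[0,0.5,0],"twist":[0,0,0],"grip":36},{"delta_pos":[0,0.5,0],"twist":[0,0,0],"grip":36}]' 30;python3 -m pendant '[{"delta_pos":[0,0,0],"twist":[0,0,0],"grip":36},{"delta_pos":[0,0,0],"twist":[0,0,0],"grip":36},{"delta_pos":[0,-1.5,0],"twist":[0,0,0],"grip":36},{"delta_pos":[0,-5,0],"twist":[0,0,0],"grip":36},{"delta_pos":[0,-9,0],"twist":[0,0,0],"grip":36}]' 30
python3 - <<'E'
from h import *
T=imaging.camera_info("top");S=imaging.camera_info("side")
for n,i in(("top",T),("side",S)):
    p,d=imaging.grab_frame(n); cv2.imwrite(f'pics/{n}10.png',p[:,:,::-1])
    zoom(p,(380,215) if n=="top" else (380,285),60,6,f"pics/{n}10z.png")
    hsv=cv2.cvtColor(p,cv2.COLOR_RGB2HSV)
    m=((hsv[...,0]<12)&(hsv[...,2]<140)&(hsv[...,1]>120)).astype('uint8'); k,l,st,c=cv2.connectedComponentsWithStats(m)
    for j in range(1,k):
        if 200<st[j,4]<900 and c[j][0]>340:
            cs,_=cv2.findContours((l==j).astype('uint8'),cv2.RETR_EXTERNAL,cv2.CHAIN_APPROX_NONE)
            for z in(0,13,26):
                r=cv2.minAreaRect(plane(i,cs[0].reshape(-1,2),z)[:,:2].astype('float32')); print(n,z,[np.round(a,1) for a in r])
    m=((hsv[...,1]<75)&(hsv[...,2]>115)).astype('uint8'); k,l,st,c=cv2.connectedComponentsWithStats(m)
    for j in range(1,k):
        if 60<st[j,4]<200 and c[j][0]>340: print("spike",st[j],plane(i,c[j],13).round(1))
E
```

```text
time_s: 28.55
ee_pos: [678.9, 128.5, 34.7]
ee_rot: [-90.2, -0.0, -90.1]
force: [-0.4, -0.4, -1.2]
gripper_width: 15.3
time_s: 29.05
ee_pos: [680.8, 128.9, 33.4]
ee_rot: [-89.9, 0.0, -90.1]
force: [0.3, 0.1, 0.4]
gripper_width: 28.3
time_s: 29.55
ee_pos: [679.5, 128.6, 123.3]
ee_rot: [-90.1, -0.0, -90.1]
force: [1.0, -0.3, 0.5]
gripper_width: 32.9
top 0 [array([ 684.3, -147.2]), array([80. , 25.3]), np.float64(3.2)]
top 13 [array([ 682.6, -146.2]), array([79.2, 25. ]), np.float64(3.2)]
top 26 [array([ 681. , -145.2]), array([78.4, 24.8]), np.float64(3.2)]
spike [371 224   6  30  88] [[ 600.5 -153.4   13. ]]
side 0 [array([ 690.5, -135.2]), array([82.2, 27.9]), np.float64(5.7)]
side 13 [array([ 683.6, -141.6]), array([80.8, 27.4]), np.float64(5.7)]
side 26 [array([ 676.8, -148.1]), array([79.5, 27. ]), np.float64(5.7)]
spike [345 292  32  24 137] [[ 598.8 -150.4   13. ]]
```

View pics/top10z.png

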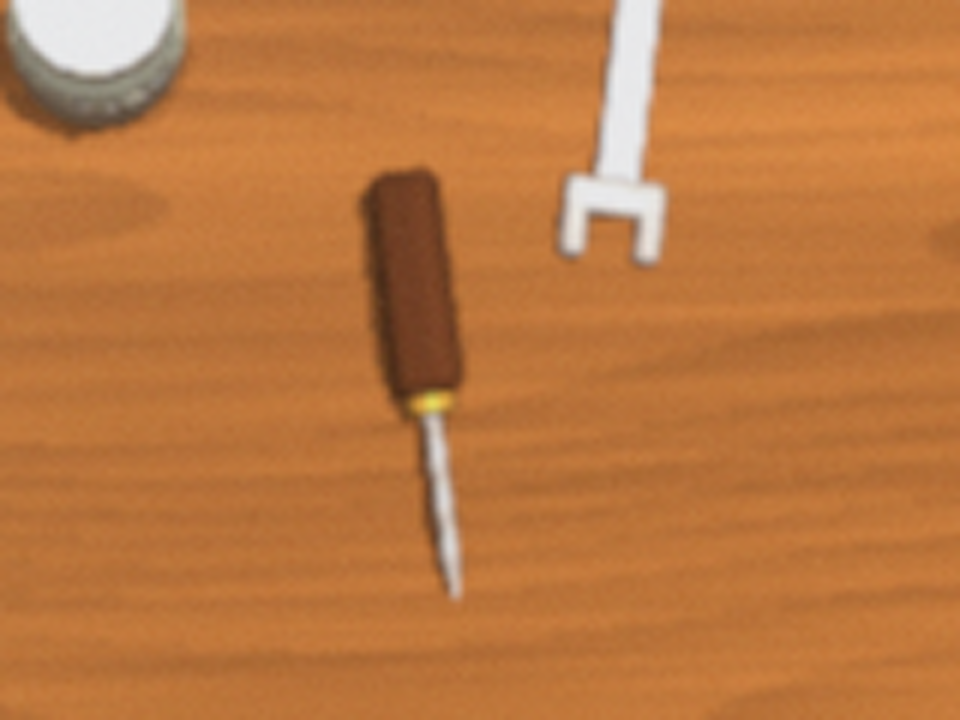

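View pics/side10z.png

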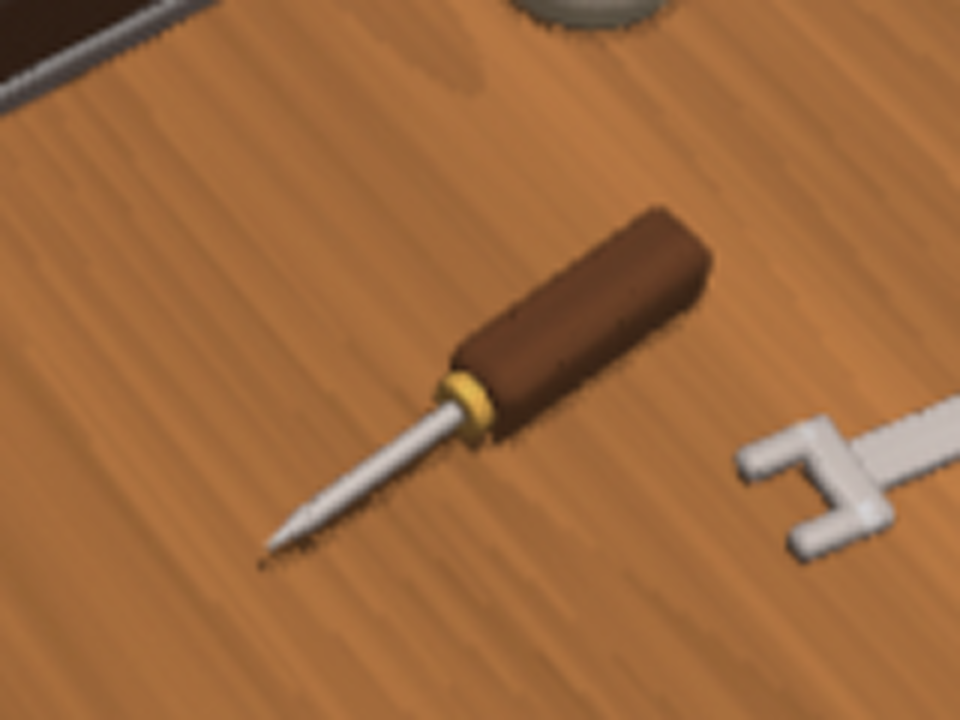

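Run:
```python
from h import *
T=imaging.camera_info("top");S=imaging.camera_info("side")
t=lambda x,y:(380-80+x/6-.4,215-60+y/6-.4); s=lambda x,y:(380-80+x/6-.4,285-60+y/6-.4)
a=plane(T,t(407,172),26)[0];b=plane(T,t(431,388),26)[0];c=plane(T,t(457,598),13)[0]
print("top back,front,tip",a.round(1),b.round(1),c.round(1))
for p,q in((a,b),(a,c)): d=q-p; print(np.degrees(np.arctan2(d[1],d[0])),np.hypot(*d[:2]))
# side: top face back edge corners (660,207),(712,258); front top corners (455,360),(505,408)? 
a2=plane(S,s(686,230),26)[0]; b2=plane(S,s(476,385),26)[0]; c2=plane(S,s(268,549),13)[0]
print("side",a2.round(1),b2.round(1),c2.round(1))
for p,q in((a2,b2),(a2,c2)): d=q-p; print(np.degrees(np.arctan2(d[1],d[0])),np.hypot(*d[:2]))
z=lambda x,y:(197+x/5-.4,120+y/5-.4); tt=lambda x,y:(142+x/5-.4,155+y/5-.4)
print("stop top corners tri",tri(tt(733,222),z(722,402),T,S),tri(tt(742,452),z(500,518),T,S), tri(tt(757,222),z(738,412),T,S))
print("cradle lip top outer", tri(tt(725,262),z(610,333),T,S))
```

```text
top back,front,tip [ 721.1 -143.7   26. ] [ 640.9 -149.7   26. ] [ 564.  -157.6   13. ]
-175.7139476941022 80.4362717553811
-174.9420101209157 157.69261034401364
side [ 717.3 -141.3   26. ] [ 634.9 -150.4   26. ] [ 561.8 -155.1   13. ]
-173.7243354052037 82.97324332483372
-174.91452280032223 156.17154510237364
stop top corners tri [686.71924998  32.08006183  48.63056557] [587.76373691  29.97796213  48.82493465] [685.94963799  21.30687501  53.29671241]
cradle lip top outer [653.78055037  37.41474506 100.54323306]
```

```bash
python3 -c "
from h import *
print(delta((675,-146.4,115),rpy=(-90,0,-174.9)))"
python3 -m pendant '[{"delta_pos":[2.5,0,-0.1],"twist":[0,8.4,0],"grip":60},{"delta_pos":[5.5,0,-0.2],"twist":[0,16.8,0],"grip":70},{"delta_pos":[8.5,0,-0.3],"twist":[0,25.2,0],"grip":70},{"delta_pos":[11.5,0,-0.3],"twist":[0,33.6,0],"grip":70},{"delta_pos":[14.5,0,-0.3],"twist":[0,42,0],"grip":70}]'; python3 -c "
from h import *
print(delta((675,-146.4,115),rpy=(-90,0,-174.9)))"
```

```text
(array([27.594,  1.489, -0.905]), array([-0.53, 84.79, -0.7 ]))
time_s: 30.15
ee_pos: [676.9, -17.3, 123.3]
ee_rot: [-90.0, 0.0, -132.4]
force: [-0.1, -0.0, 0.1]
gripper_width: 63.6
(array([9.657, 0.829, 8.565]), array([-2.000e-02,  4.246e+01, -4.000e-02]))
```

```bash
python3 -m pendant '[{"delta_pos":[2.2,0,2],"twist":[0,8.5,0],"grip":70},{"delta_pos":[4.6,0,4.1],"twist":[0,17,0],"grip":70},{"delta_pos":[7,0,6.2],"twist":[0,25.5,0],"grip":70},{"delta_pos":[9.6,1.5,8.5],"twist":[0,34,0],"grip":70},{"delta_pos":[9.6,3,8.5],"twist":[0,42.4,0],"grip":70}]';python3 -m pendant '[{"delta_pos":[0,1.5,0],"twist":[0,0,0],"grip":70},{"delta_pos":[0,2,0],"twist":[0,0,0],"grip":70},{"delta_pos":[0,2,0],"twist":[0,0,0],"grip":70},{"delta_pos":[0,2,0],"twist":[0,0,0],"grip":70},{"delta_pos":[0,2,0],"twist":[0,0,0],"grip":70}]'; python3 -c "
from h import *
print(delta((675,-146.4,10),rpy=(-90,0,-174.9)))
i=imaging.camera_info('wrist')
p,d=imaging.grab_frame('wrist'); cv2.imwrite('pics/w8.png',p[:,:,::-1])
print(fish(i,(637.2,-149.7,13)),fish(i,(562.9,-156.3,13)))"
```

```text
time_s: 30.65
ee_pos: [676.0, -149.1, 93.4]
ee_rot: [-89.9, 0.1, -175.1]
force: [-1.1, 0.4, -1.4]
gripper_width: 64.2
time_s: 31.15
ee_pos: [676.4, -143.9, 73.5]
ee_rot: [-90.0, 0.1, -174.4]
force: [0.0, 0.2, 0.4]
gripper_width: 64.1
(array([0.177, 6.352, 0.23 ]), array([-0.03,  0.5 , -0.1 ]))
[317.4 307.2] [316.3 393.6]
```

View pics/w8.png

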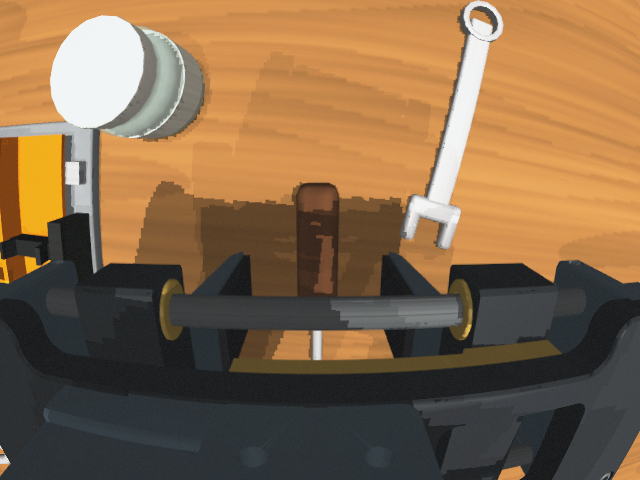

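```bash
python3 -c "
from h import *
i=imaging.camera_info('wrist'); print(fplane(i,(317,186),26),fplane(i,(317,250),26),fplane(i,(405,235),5), state()['ee_pos'])"
```

```text
[ 720.4 -141.2   26. ] [ 681.3 -145.1   26. ] [ 691.5 -204.1    5. ] [ 676.33723227 -143.98974045   73.48191727]
```

The wrist view confirms the handle (back end at x=720, y≈-145). Descending to z=10 and gripping.

```bash
python3 -m pendant '[{"delta_pos":[0.18,1.5,0.2],"twist":[0,0.4,0],"grip":70},{"delta_pos":[0.18,3,0.2],"twist":[0,0.4,0],"grip":70},{"delta_pos":[0.18,4.5,0.2],"twist":[0,0.4,0],"grip":70},{"delta_pos":[0.18,5.6,0.2],"twist":[0,0.4,0],"grip":70},{"delta_pos":[0.18,6.2,0.2],"twist":[0,0.4,0],"grip":70}]';python3 -m pendant '[{"delta_pos":[0,0.1,0],"twist":[0,0,0],"grip":40},{"delta_pos":[0,0.1,0],"twist":[0,0,0],"grip":10},{"delta_pos":[0,0.1,0],"twist":[0,0,0],"grip":10},{"delta_pos":[0,0.1,0],"twist":[0,0,0],"grip":10},{"delta_pos":[0,0.1,0],"twist":[0,0,0],"grip":10}]' 35; python3 -m pendant '[{"delta_pos":[0,0,0],"twist":[0,0,0],"grip":10},{"delta_pos":[0,0,0],"twist":[0,0,0],"grip":10},{"delta_pos":[0,0,0],"twist":[0,0,0],"grip":10},{"delta_pos":[0,0,0],"twist":[0,0,0],"grip":10},{"delta_pos":[0,0,0],"twist":[0,0,0],"grip":10}]' 35
```

```text
time_s: 31.7
ee_pos: [673.4, -146.3, 8.7]
ee_rot: [-90.0, -0.1, -174.9]
force: [0.2, 0.3, -0.2]
gripper_width: 64.0
time_s: 32.2
ee_pos: [674.4, -146.6, 10.1]
ee_rot: [-90.0, 0.1, -174.9]
force: [-1.2, 0.5, 0.1]
gripper_width: 26.3
time_s: 32.7
ee_pos: [674.4, -146.6, 10.0]
ee_rot: [-90.0, 0.0, -174.9]
force: [-1.1, 0.6, 4.3]
gripper_width: 25.8
```

```bash
python3 -m pendant '[{"delta_pos":[0,-1.5,0],"twist":[0,0,0],"grip":10},{"delta_pos":[0,-4,0],"twist":[0,0,0],"grip":10},{"delta_pos":[0,-7,0],"twist":[0,0,0],"grip":10},{"delta_pos":[0,-10,0],"twist":[0,0,0],"grip":10},{"delta_pos":[0,-12.5,0],"twist":[0,0,0],"grip":10}]' 35;python3 -m pendant '[{"delta_pos":[0,0,0],"twist":[0,-7,0],"grip":10},{"delta_pos":[0,0,0],"twist":[0,-15,0],"grip":10},{"delta_pos":[0,0,0],"twist":[0,-23,0],"grip":10},{"delta_pos":[0,0,0],"twist":[0,-31,0],"grip":10},{"delta_pos":[0,0,0],"twist":[0,-39,0],"grip":10}]' 35; python3 -c "
from h import *
print(state()['qpos'].round(0),delta((642.3,57,130),rpy=(-90,0,-60)))"
```

```text
time_s: 33.2
ee_pos: [674.2, -146.8, 136.6]
ee_rot: [-90.0, 0.1, -174.9]
force: [0.5, 0.1, -0.7]
gripper_width: 25.6
time_s: 33.7
ee_pos: [673.8, -146.7, 134.8]
ee_rot: [-90.0, -0.0, -135.6]
force: [-0.2, -0.9, -1.0]
gripper_width: 26.0
[-13.  32.  80.  -0.  69.  32.] (array([-12.009,   0.477, -16.75 ]), array([ 3.000e-02, -7.557e+01,  1.000e-02]))
```

```bash
python3 -m pendant '[{"delta_pos":[-1.2,0,-1.7],"twist":[0,-8,0],"grip":10},{"delta_pos":[-2.4,0,-3.4],"twist":[0,-16,0],"grip":10},{"delta_pos":[-3.6,0,-5.1],"twist":[0,-24,0],"grip":10},{"delta_pos":[-4.8,0,-6.8],"twist":[0,-32,0],"grip":10},{"delta_pos":[-6,0,-8.4],"twist":[0,-40,0],"grip":10}]' 35; python3 -c "
from h import *
print(state(),delta((642.3,57,130),rpy=(-90,0,-55)))"
```

```text
time_s: 34.2
ee_pos: [658.2, -43.8, 134.8]
ee_rot: [-90.0, -0.0, -95.6]
force: [-0.1, 0.2, -1.1]
gripper_width: 25.7
{'time_s': 34.2, 'qpos': array([-4.80592353e+00,  2.89582722e+01,  8.42771839e+01, -1.30547652e-03,
        6.67944741e+01,  7.68911003e-01]), 'qvel': array([ 16.82533562,  -3.51217077,   6.09125136,  -0.17457327,
        -2.85934597, -62.56645786]), 'effort': array([ -1.6716918 , -50.54885387, -22.68734872,   0.05865074,
         0.11845461,   0.90798078]), 'ee_pos': array([658.23788351, -43.80879166, 134.77981322]), 'ee_rot': array([-9.00299114e+01, -1.60113549e-03, -9.55743194e+01]), 'force': array([-0.0862225 ,  0.21806206, -1.14273879]), 'torque': array([-0.02042847,  0.00085264,  0.08628337]), 'gripper_width': 25.748396990052697} (array([-9.878,  0.479, -2.565]), array([ 3.000e-02, -4.057e+01, -1.000e-02]))
```

```bash
python3 -m pendant '[{"delta_pos":[-2,0,-0.5],"twist":[0,-8,0],"grip":10},{"delta_pos":[-4,0,-1],"twist":[0,-16,0],"grip":10},{"delta_pos":[-6,0,-1.5],"twist":[0,-24,0],"grip":10},{"delta_pos":[-8,0,-2],"twist":[0,-32,0],"grip":10},{"delta_pos":[-9.8,0,-2.5],"twist":[0,-40,0],"grip":10}]' 35; python3 -c "
from h import *
print(delta((642.3,57,130),rpy=(-90,0,0.8)))"
```

```text
time_s: 34.7
ee_pos: [643.6, 56.3, 134.8]
ee_rot: [-90.0, 0.0, -55.6]
force: [-0.9, -0.2, -1.9]
gripper_width: 25.8
(array([-0.126,  0.48 , -0.067]), array([ 1.000e-02, -5.636e+01, -2.000e-02]))
```

```bash
python3 -m pendant '[{"delta_pos":[0,0,0],"twist":[0,-8,0],"grip":10},{"delta_pos":[0,0,0],"twist":[0,-16,0],"grip":10},{"delta_pos":[0,0,0],"twist":[0,-24,0],"grip":10},{"delta_pos":[0,0,0],"twist":[0,-32,0],"grip":10},{"delta_pos":[0,0,0],"twist":[0,-40,0],"grip":10}]' 35; python3 -m pendant '[{"delta_pos":[0,0,0],"twist":[0,-8,0],"grip":10},{"delta_pos":[0,0,0],"twist":[0,-16.4,0],"grip":10},{"delta_pos":[0,0,0],"twist":[0,-16.4,0],"grip":10},{"delta_pos":[0,0,0],"twist":[0,-16.4,0],"grip":10},{"delta_pos":[0,0,0],"twist":[0,-16.4,0],"grip":10}]' 35
python3 - <<'E'
from h import *
print(delta((642.3,57,70),rpy=(-90,0,0.8)))
for n in('wrist','top','side'):
    p,d=imaging.grab_frame(n); cv2.imwrite(f'pics/{n}11.png',p[:,:,::-1])
    if n!='wrist': zoom(p,(250,225) if n=="top" else (310,190),70,5,f"pics/{n}11z.png")
E
```

```text
time_s: 35.2
ee_pos: [643.7, 55.4, 134.8]
ee_rot: [-90.0, 0.0, -15.6]
force: [-0.0, 0.3, -0.8]
gripper_width: 25.6
time_s: 35.7
ee_pos: [643.9, 55.5, 134.6]
ee_rot: [-90.0, 0.0, 0.4]
force: [0.0, 0.3, -1.9]
gripper_width: 26.0
(array([-0.155,  6.462,  0.152]), array([-0.01, -0.42, -0.01]))
```

View pics/wrist11.png

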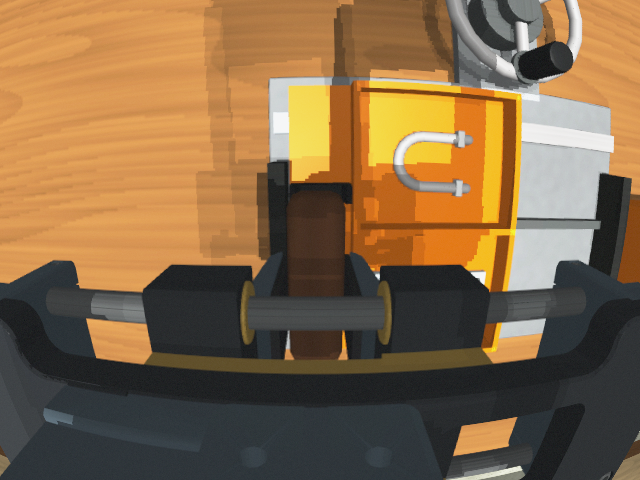

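View pics/side11z.png

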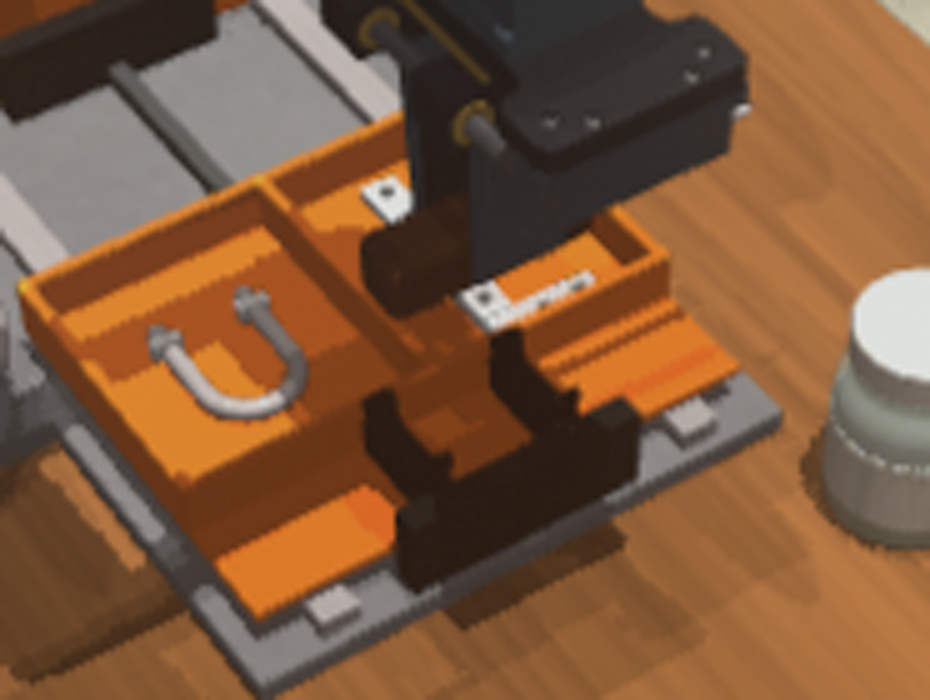

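Run:
```python
from h import *
p=cv2.imread('pics/wrist11.png'); cv2.imwrite('pics/w11z.png',cv2.resize(p[150:290,230:420],None,fx=4,fy=4,interpolation=cv2.INTER_CUBIC))
i=imaging.camera_info('wrist')
print(state()['ee_pos'],fish(i,(610,57,55)),fish(i,(610,57-17.5,55)),fish(i,(610,57+17.5,55)))
```

```text
[643.94968526  55.50305973 134.57338729] [319.1 195.5] [293.4 195.3] [344.7 195.8]
```

View pics/w11z.png

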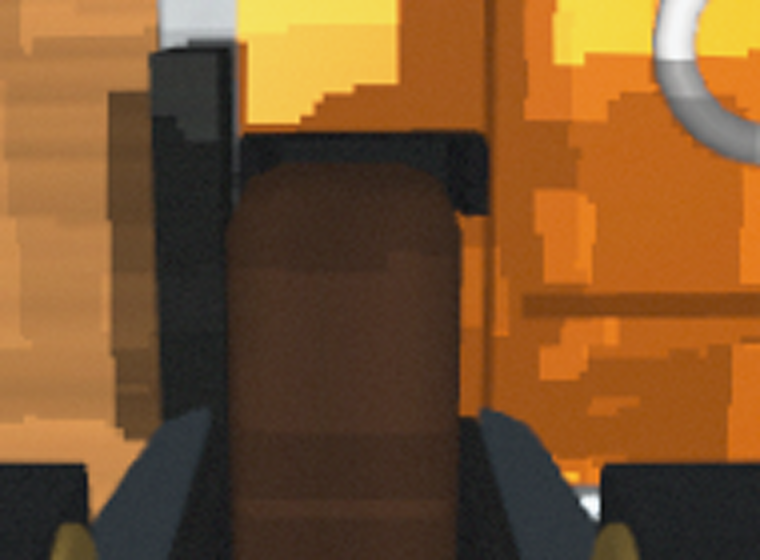

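View pics/top11z.png

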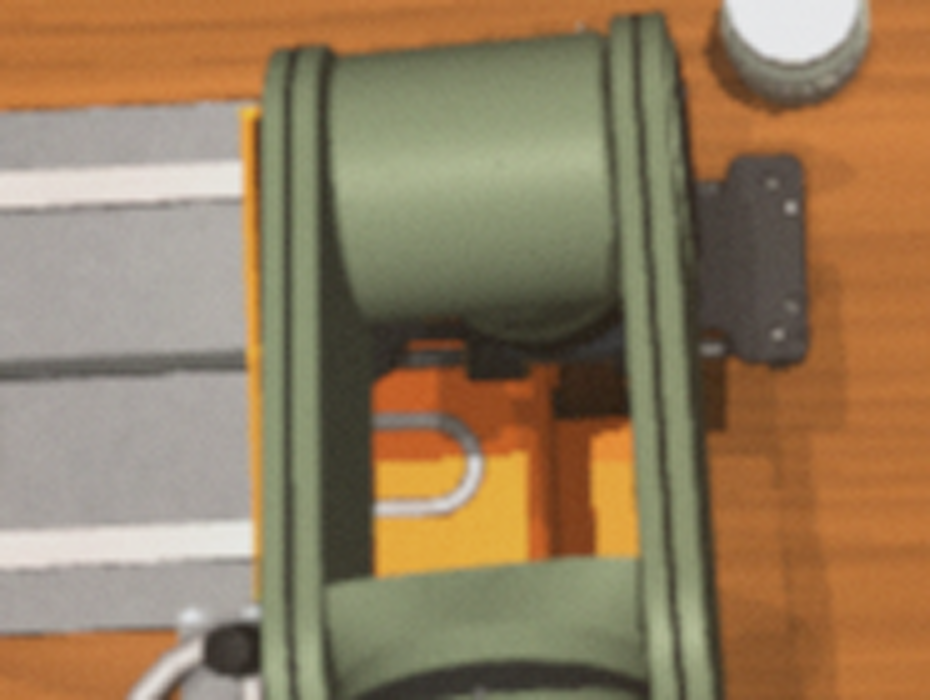

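Run:
```python
from h import *
i=imaging.camera_info('wrist')
for uv in((291,184),(352,184),(352,203)): print(fplane(i,uv,55))
print("wall", fplane(i,(353,165),49),"strip edge",fplane(i,(290,165),27), "handle back",fplane(i,(316,191),134.6-10+20))
print(delta((642.3,58.3,70),rpy=(-90,0,0.8)))
```

```text
[602.2  37.9  55. ]
[601.8  79.3  55. ]
[614.9  79.6  55. ]
wall [589.1  80.3  49. ] strip edge [590.7  35.3  27. ] handle back [596.3  54.7 144.6]
(array([-0.163,  6.457,  0.281]), array([-0.  , -0.36,  0.  ]))
```

```bash
python3 -m pendant '[{"delta_pos":[-0.2,1,0.1],"twist":[0,-0.4,0],"grip":10},{"delta_pos":[-0.44,2.5,0.3],"twist":[0,-0.4,0],"grip":10},{"delta_pos":[-0.44,4,0.3],"twist":[0,-0.4,0],"grip":10},{"delta_pos":[-0.44,5.3,0.3],"twist":[0,-0.4,0],"grip":10},{"delta_pos":[-0.44,5.9,0.3],"twist":[0,-0.4,0],"grip":10}]' 35; python3 -m pendant '[{"delta_pos":[0,0,0],"twist":[0,0,0],"grip":10},{"delta_pos":[0,0,0],"twist":[0,0,0],"grip":10},{"delta_pos":[0,0,0],"twist":[0,0,0],"grip":10},{"delta_pos":[0,0,0],"twist":[0,0,0],"grip":10},{"delta_pos":[0,0,0],"twist":[0,0,0],"grip":10}]' 35
python3 - <<'E'
from h import *
print(delta((639.5,58.3,54),rpy=(-90,0,0.8)))
for n in('wrist','side'):
    p,d=imaging.grab_frame(n); cv2.imwrite(f'pics/{n}12.png',p[:,:,::-1])
    if n!='wrist': zoom(p,(310,190),70,5,f"pics/{n}12z.png")
    else: zoom(p,(325,220),75,4,"pics/w12z.png")
E
```

```text
time_s: 36.35
ee_pos: [638.4, 58.5, 73.5]
ee_rot: [-90.0, 0.2, 0.9]
force: [-0.0, -0.9, -0.3]
gripper_width: 25.8
time_s: 36.85
ee_pos: [639.8, 58.5, 76.1]
ee_rot: [-90.0, -0.1, 0.9]
force: [0.2, 0.6, -0.4]
gripper_width: 25.8
(array([-0.036,  2.209, -0.019]), array([-0.01,  0.09,  0.06]))
```

View pics/w12z.png

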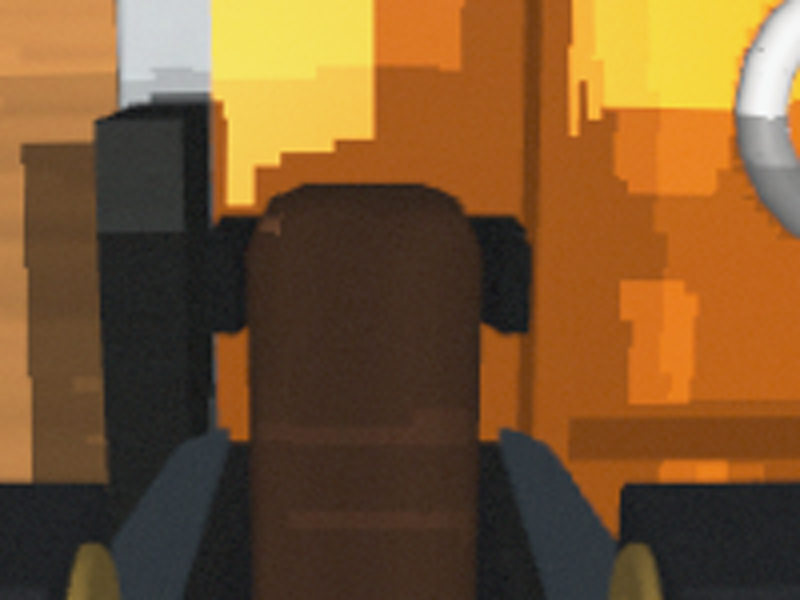

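View pics/side12z.png

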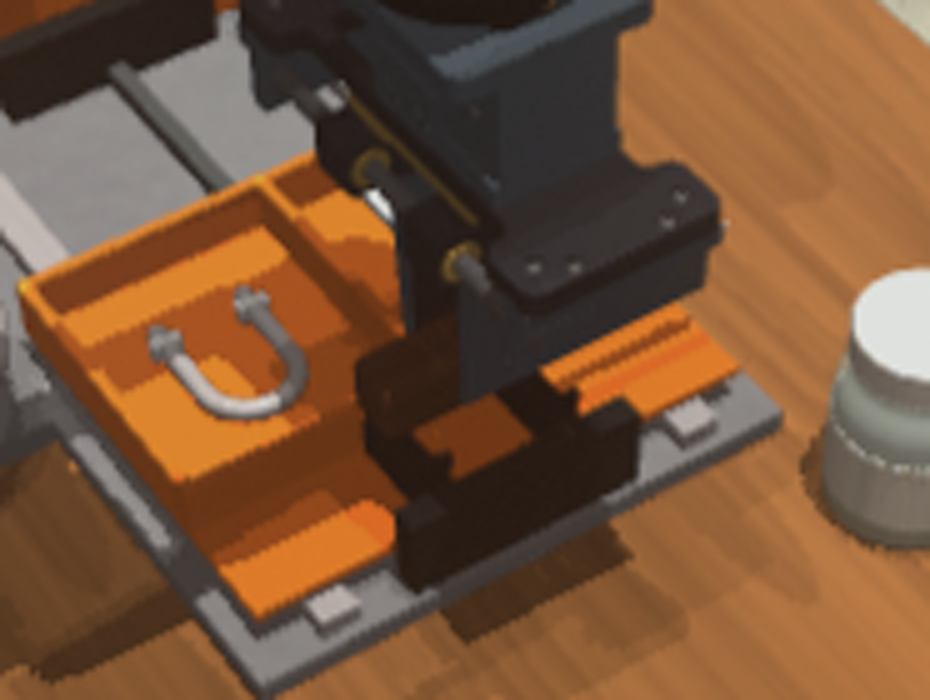

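The support spans columns 215–530 in the zoom, centred at 372, with the handle at 364. I'll shift +1 mm and lower gently.

```bash
python3 -m pendant '[{"delta_pos":[0,0.4,0.1],"twist":[0,0,0],"grip":10},{"delta_pos":[0,0.9,0.1],"twist":[0,0,0],"grip":10},{"delta_pos":[0,1.4,0.1],"twist":[0,0,0],"grip":10},{"delta_pos":[0,1.8,0.1],"twist":[0,0,0],"grip":10},{"delta_pos":[0,2.0,0.1],"twist":[0,0,0],"grip":10}]' 35; python3 -m pendant '[{"delta_pos":[0,0.1,0],"twist":[0,0,0],"grip":10},{"delta_pos":[0,0.2,0],"twist":[0,0,0],"grip":10},{"delta_pos":[0,0.2,0],"twist":[0,0,0],"grip":10},{"delta_pos":[0,0.2,0],"twist":[0,0,0],"grip":10},{"delta_pos":[0,0.2,0],"twist":[0,0,0],"grip":10}]' 35
```

```text
time_s: 37.45
ee_pos: [639.1, 59.5, 54.7]
ee_rot: [-90.0, 0.1, 0.9]
force: [-0.4, -0.5, -0.6]
gripper_width: 25.6
time_s: 37.95
ee_pos: [639.6, 59.5, 53.7]
ee_rot: [-90.0, -0.0, 0.9]
force: [0.9, 0.0, -1.4]
gripper_width: 25.7
```

```bash
python3 -m pendant '[{"delta_pos":[0,0.1,0],"twist":[0,0,0],"grip":10},{"delta_pos":[0,0.1,0],"twist":[0,0,0],"grip":10},{"delta_pos":[0,0.1,0],"twist":[0,0,0],"grip":10},{"delta_pos":[0,0.1,0],"twist":[0,0,0],"grip":10},{"delta_pos":[0,0.1,0],"twist":[0,0,0],"grip":10}]' 35; python3 -m pendant '[{"delta_pos":[0,0,0],"twist":[0,0,0],"grip":35},{"delta_pos":[0,0,0],"twist":[0,0,0],"grip":40},{"delta_pos":[0,0,0],"twist":[0,0,0],"grip":45},{"delta_pos":[0,0,0],"twist":[0,0,0],"grip":45},{"delta_pos":[0,0,0],"twist":[0,0,0],"grip":45}]' 35;python3 -m pendant '[{"delta_pos":[0,-1,0],"twist":[0,0,0],"grip":45},{"delta_pos":[0,-3,0],"twist":[0,0,0],"grip":45},{"delta_pos":[0,-6,0],"twist":[0,0,0],"grip":45},{"delta_pos":[0,-9,0],"twist":[0,0,0],"grip":60},{"delta_pos":[0,-10,0],"twist":[0,0,0],"grip":80}]' 35
python3 - <<'E'
from h import *
for n in('wrist','top','side'):
    p,d=imaging.grab_frame(n); cv2.imwrite(f'pics/{n}13.png',p[:,:,::-1])
    if n!='wrist': zoom(p,(250,225) if n=="top" else (310,190),70,5,f"pics/{n}13z.png")
print(delta((508.1,213,140),rpy=(-90,0,0)))
E
```

```text
time_s: 38.45
ee_pos: [639.8, 59.5, 53.0]
ee_rot: [-90.0, -0.0, 0.9]
force: [-0.1, 0.9, 4.0]
gripper_width: 25.7
time_s: 38.95
ee_pos: [639.5, 59.5, 52.3]
ee_rot: [-90.0, 0.0, 0.9]
force: [0.4, -0.7, 0.8]
gripper_width: 41.6
time_s: 39.45
ee_pos: [641.5, 59.6, 156.8]
ee_rot: [-90.0, -0.4, 0.9]
force: [0.1, 0.8, -0.1]
gripper_width: 54.5
(array([-12.894,   1.264,  15.558]), array([-0.01,  0.9 ,  0.04]))
```

View pics/wrist13.png

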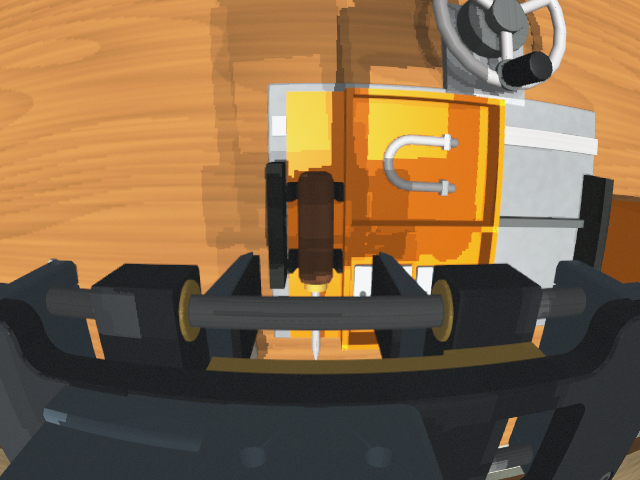

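View pics/side13z.png

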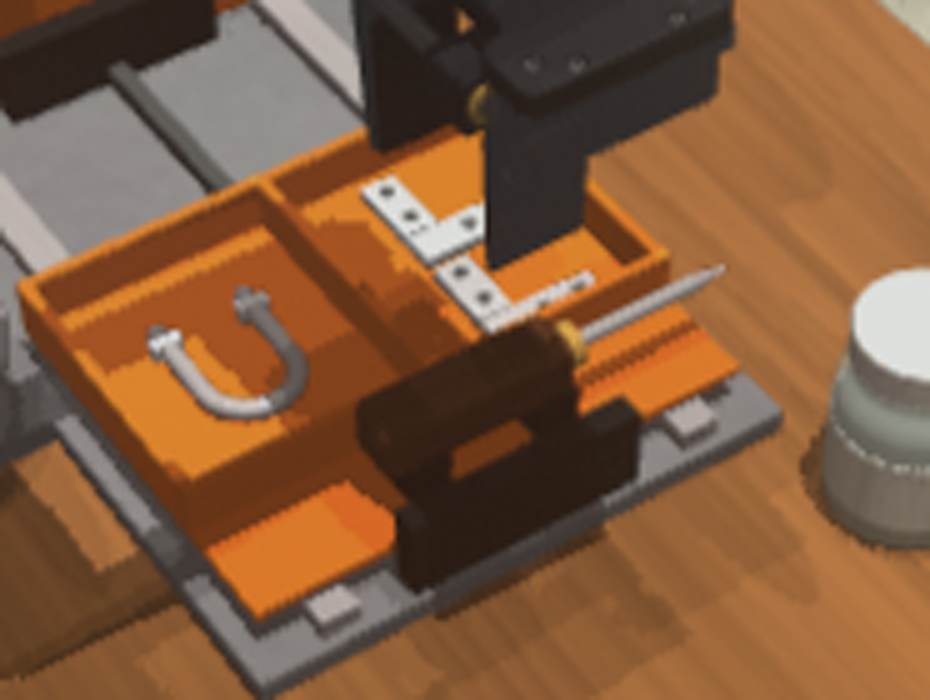

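The awl is seated with both supports under the handle (wrist view, rows 190 and 262), its spike points away from the wheel, and the parts are flat. Before winding back, I'll check for hidden parts in the whole top view while moving to the knob.

```bash
python3 -m pendant '[{"delta_pos":[-2.8,0.2,3.4],"twist":[0,0.4,0],"grip":100},{"delta_pos":[-5.8,0.4,7],"twist":[0,0.9,0],"grip":100},{"delta_pos":[-8.8,0.7,10.6],"twist":[0,0.9,0],"grip":100},{"delta_pos":[-11.8,1,14.2],"twist":[0,0.9,0],"grip":100},{"delta_pos":[-12.9,1.3,15.5],"twist":[0,0.9,0],"grip":100}]'; python3 -m pendant '[{"delta_pos":[0,0,0],"twist":[0,0,0],"grip":100},{"delta_pos":[0,0,0],"twist":[0,0,0],"grip":100},{"delta_pos":[0,0,0],"twist":[0,0,0],"grip":100},{"delta_pos":[0,0,0],"twist":[0,0,0],"grip":100},{"delta_pos":[0,0,0],"twist":[0,0,0],"grip":100}]';python3 - <<'E'
from h import *
print(delta((508.1,213,66),rpy=(-90,0,0)))
p,d=imaging.grab_frame('wrist'); cv2.imwrite('pics/w14.png',p[:,:,::-1]);i=imaging.camera_info('wrist'); print(fish(i,(508.1,213,102)))
E
```

```text
time_s: 40.1
ee_pos: [504.0, 214.3, 137.5]
ee_rot: [-90.0, 0.3, 0.2]
force: [0.5, 0.5, -0.3]
gripper_width: 90.9
time_s: 40.6
ee_pos: [508.8, 211.6, 139.4]
ee_rot: [-90.0, -0.0, -0.1]
force: [0.2, 0.2, -0.1]
gripper_width: 90.9
(array([-0.071,  7.343,  0.137]), array([ 0.  , -0.09,  0.01]))
[318.6 261.1]
```

View pics/w14.png

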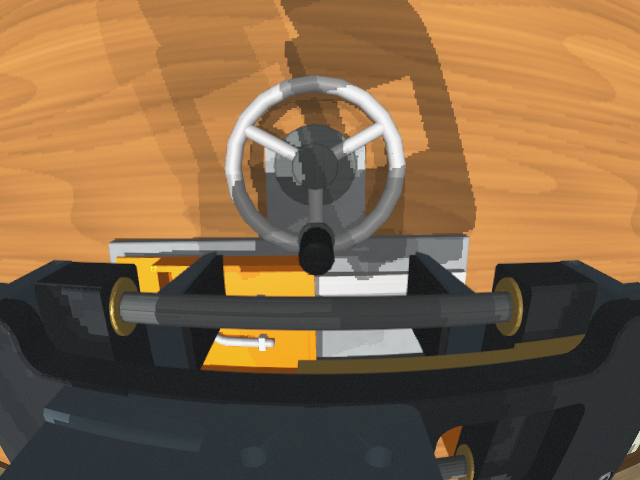

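View pics/top13.png

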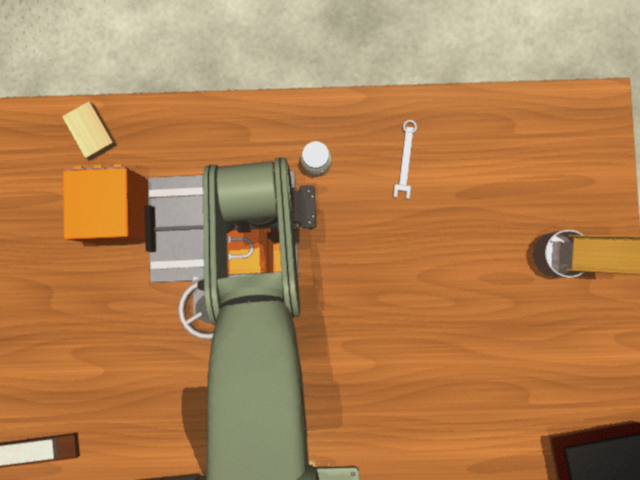

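No loose parts remain on the bench, and the knob is centred at (317,258). Gripping it.

```bash
python3 -m pendant '[{"delta_pos":[0,1.5,0.1],"twist":[0,0,0],"grip":100},{"delta_pos":[0,3,0.1],"twist":[0,0,0],"grip":100},{"delta_pos":[0,4.5,0.1],"twist":[0,0,0],"grip":100},{"delta_pos":[-0.05,6,0.1],"twist":[0,0,0],"grip":100},{"delta_pos":[-0.05,7.2,0.1],"twist":[0,0,0],"grip":100}]';python3 -m pendant '[{"delta_pos":[0,0,0],"twist":[0,0,0],"grip":10},{"delta_pos":[0,0,0],"twist":[0,0,0],"grip":10},{"delta_pos":[0,0,0],"twist":[0,0,0],"grip":10},{"delta_pos":[0,0,0],"twist":[0,0,0],"grip":10},{"delta_pos":[0,0,0],"twist":[0,0,0],"grip":10}]' 15;python3 -m pendant '[{"delta_pos":[0,0,0],"twist":[0,0,0],"grip":10},{"delta_pos":[0,0,0],"twist":[0,0,0],"grip":10},{"delta_pos":[0,0,0],"twist":[0,0,0],"grip":10},{"delta_pos":[0,0,0],"twist":[0,0,0],"grip":10},{"delta_pos":[0,0,0],"twist":[0,0,0],"grip":10}]' 15
```

```text
time_s: 41.15
ee_pos: [507.6, 213.0, 66.7]
ee_rot: [-90.0, 0.0, -0.0]
force: [0.2, 0.8, -0.3]
gripper_width: 91.2
time_s: 41.65
ee_pos: [507.9, 213.6, 68.1]
ee_rot: [-90.0, -0.1, -0.0]
force: [0.0, 0.4, -0.4]
gripper_width: 54.1
time_s: 42.15
ee_pos: [507.4, 212.0, 67.6]
ee_rot: [-90.2, 0.0, 0.1]
force: [0.1, -4.2, 1.1]
gripper_width: 21.7
```

```bash
python3 -m pendant '[{"delta_pos":[-0.27,0,-1.95],"twist":[0,0,0],"grip":10},{"delta_pos":[-1.18,0,-3.51],"twist":[0,0,0],"grip":10},{"delta_pos":[-2.56,0,-4.67],"twist":[0,0,0],"grip":10},{"delta_pos":[-4.26,0,-5.29],"twist":[0,0,0],"grip":10},{"delta_pos":[-6.06,0,-5.29],"twist":[0,0,0],"grip":10}]' 20
```

```text
time_s: 42.65
ee_pos: [448.4, 159.5, 67.6]
ee_rot: [-90.0, -0.2, 0.0]
force: [4.9, 0.5, -3.8]
gripper_width: 21.4
```

```bash
python3 -m pendant '[{"delta_pos":[-1.7,0,0.62],"twist":[0,0,0],"grip":10},{"delta_pos":[-3.08,0,1.78],"twist":[0,0,0],"grip":10},{"delta_pos":[-3.99,0,3.34],"twist":[0,0,0],"grip":10},{"delta_pos":[-4.3,0,5.12],"twist":[0,0,0],"grip":10},{"delta_pos":[-3.99,0,6.9],"twist":[0,0,0],"grip":10}]' 20
```

```text
time_s: 43.15
ee_pos: [406.3, 228.7, 67.6]
ee_rot: [-90.2, 0.0, 0.1]
force: [5.9, -7.1, -2.1]
gripper_width: 21.1
```

```bash
python3 -m pendant '[{"delta_pos":[0.91,0,1.56],"twist":[0,0,0],"grip":10},{"delta_pos":[2.29,0,2.72],"twist":[0,0,0],"grip":10},{"delta_pos":[3.99,0,3.34],"twist":[0,0,0],"grip":10},{"delta_pos":[5.79,0,3.34],"twist":[0,0,0],"grip":10},{"delta_pos":[7.49,0,2.72],"twist":[0,0,0],"grip":10}]' 20
python3 - <<'E'
from h import *
p,d=imaging.grab_frame('side'); cv2.imwrite('pics/s15.png',p[:,:,::-1]); zoom(p,(270,170),80,4,'pics/s15z.png')
print(state()['ee_pos'],state()['force'])
E
```

```text
time_s: 43.65
ee_pos: [480.7, 256.7, 67.5]
ee_rot: [-90.1, 0.2, 0.0]
force: [-5.9, -3.0, 6.9]
gripper_width: 21.6
[483.42771133 255.00942943  67.51647171] [-1.41628532 -3.80270062  3.96575529]
```

View pics/s15z.png

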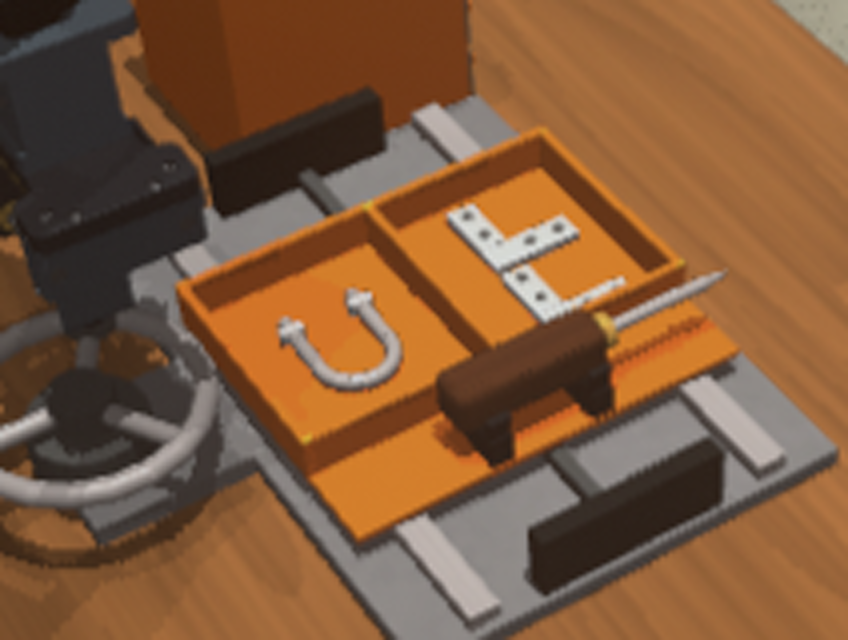

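```bash
python3 -m pendant '[{"delta_pos":[1.38,0,-1.16],"twist":[0,0,0],"grip":10},{"delta_pos":[2.29,0,-2.72],"twist":[0,0,0],"grip":10},{"delta_pos":[2.6,0,-4.5],"twist":[0,0,0],"grip":10},{"delta_pos":[2.29,0,-6.28],"twist":[0,0,0],"grip":10},{"delta_pos":[1.38,0,-7.84],"twist":[0,0,0],"grip":10}]' 20
```

```text
time_s: 44.2
ee_pos: [496.6, 179.0, 67.6]
ee_rot: [-89.8, -0.1, -0.1]
force: [-2.5, 8.4, 0.1]
gripper_width: 21.3
```

```bash
python3 -m pendant '[{"delta_pos":[-1.38,0,-1.16],"twist":[0,0,0],"grip":10},{"delta_pos":[-3.08,0,-1.78],"twist":[0,0,0],"grip":10},{"delta_pos":[-4.88,0,-1.78],"twist":[0,0,0],"grip":10},{"delta_pos":[-6.58,0,-1.16],"twist":[0,0,0],"grip":10},{"delta_pos":[-7.96,0,0],"twist":[0,0,0],"grip":10}]' 20
```

```text
time_s: 44.7
ee_pos: [416.2, 176.9, 67.6]
ee_rot: [-90.1, -0.1, -0.0]
force: [4.4, -2.3, -3.3]
gripper_width: 21.3
```

```bash
python3 -m pendant '[{"delta_pos":[-0.91,0,1.56],"twist":[0,0,0],"grip":10},{"delta_pos":[-1.22,0,3.34],"twist":[0,0,0],"grip":10},{"delta_pos":[-0.91,0,5.12],"twist":[0,0,0],"grip":10},{"delta_pos":[0,0,6.68],"twist":[0,0,0],"grip":10},{"delta_pos":[1.38,0,7.84],"twist":[0,0,0],"grip":10}]' 20
```

```text
time_s: 45.2
ee_pos: [428.8, 256.0, 67.5]
ee_rot: [-90.2, 0.1, 0.1]
force: [-0.0, -8.7, 4.3]
gripper_width: 21.7
```

```bash
python3 -m pendant '[{"delta_pos":[1.25,0,0.52],"twist":[0,0,0],"grip":10},{"delta_pos":[2.6,0,0.7],"twist":[0,0,0],"grip":10},{"delta_pos":[3.95,0,0.52],"twist":[0,0,0],"grip":10},{"delta_pos":[5.2,0,0],"twist":[0,0,0],"grip":10},{"delta_pos":[5.94,0,-0.52],"twist":[0,0,0],"grip":10}]' 20;python3 -m pendant '[{"delta_pos":[0,0,0],"twist":[0,0,0],"grip":10},{"delta_pos":[0,0,0],"twist":[0,0,0],"grip":10},{"delta_pos":[0,0,0],"twist":[0,0,0],"grip":10},{"delta_pos":[0,0,0],"twist":[0,0,0],"grip":10},{"delta_pos":[0,0,0],"twist":[0,0,0],"grip":10}]' 20
```

```text
time_s: 45.7
ee_pos: [489.3, 250.6, 67.5]
ee_rot: [-90.0, 0.1, -0.0]
force: [-5.3, -1.1, 4.9]
gripper_width: 22.0
time_s: 46.2
ee_pos: [490.0, 250.1, 67.6]
ee_rot: [-90.1, -0.0, 0.0]
force: [-1.0, -4.6, 2.5]
gripper_width: 21.4
```

```bash
python3 -m pendant '[{"delta_pos":[0.34,0,-0.3],"twist":[0,0,0],"grip":10},{"delta_pos":[0.64,0,-0.64],"twist":[0,0,0],"grip":10},{"delta_pos":[0.92,0,-1.0],"twist":[0,0,0],"grip":10},{"delta_pos":[0.92,0,-1.0],"twist":[0,0,0],"grip":10},{"delta_pos":[0.92,0,-1.0],"twist":[0,0,0],"grip":10}]' 20;python3 -m pendant '[{"delta_pos":[0.12,0,-0.19],"twist":[0,0,0],"grip":10},{"delta_pos":[0.24,0,-0.38],"twist":[0,0,0],"grip":10},{"delta_pos":[0.24,0,-0.38],"twist":[0,0,0],"grip":10},{"delta_pos":[0.24,0,-0.38],"twist":[0,0,0],"grip":10},{"delta_pos":[0.24,0,-0.38],"twist":[0,0,0],"grip":10}]' 20
```

```text
time_s: 46.7
ee_pos: [498.3, 240.7, 67.5]
ee_rot: [-90.0, 0.1, -0.0]
force: [-3.7, -3.6, 4.1]
gripper_width: 21.5
time_s: 47.2
ee_pos: [499.1, 239.6, 67.5]
ee_rot: [-89.8, 0.2, -0.1]
force: [-9.5, 5.6, 5.0]
gripper_width: 21.5
```

```bash
python3 -m pendant '[{"delta_pos":[0.1,0,-0.2],"twist":[0,0,0],"grip":10},{"delta_pos":[0.21,0,-0.4],"twist":[0,0,0],"grip":10},{"delta_pos":[0.21,0,-0.4],"twist":[0,0,0],"grip":10},{"delta_pos":[0.21,0,-0.4],"twist":[0,0,0],"grip":10},{"delta_pos":[0.21,0,-0.4],"twist":[0,0,0],"grip":10}]' 20;python3 - <<'E'
from h import *
for n in('top','side'):
    p,d=imaging.grab_frame(n); cv2.imwrite(f'pics/{n}16.png',p[:,:,::-1])
    zoom(p,(215,225) if n=="top" else (270,150),75,5,f"pics/{n}16z.png")
E
```

```text
time_s: 47.7
ee_pos: [500.0, 239.3, 67.5]
ee_rot: [-89.4, 0.3, -0.3]
force: [-11.9, 18.3, 3.9]
gripper_width: 21.7
```

View pics/top16z.png

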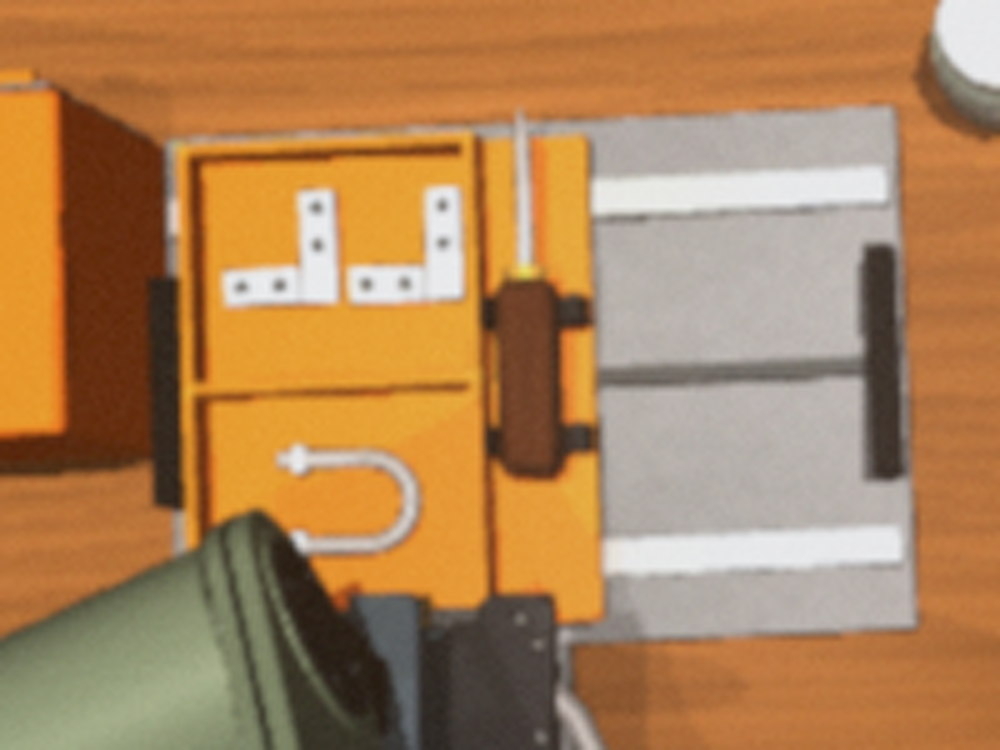

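View pics/side16z.png

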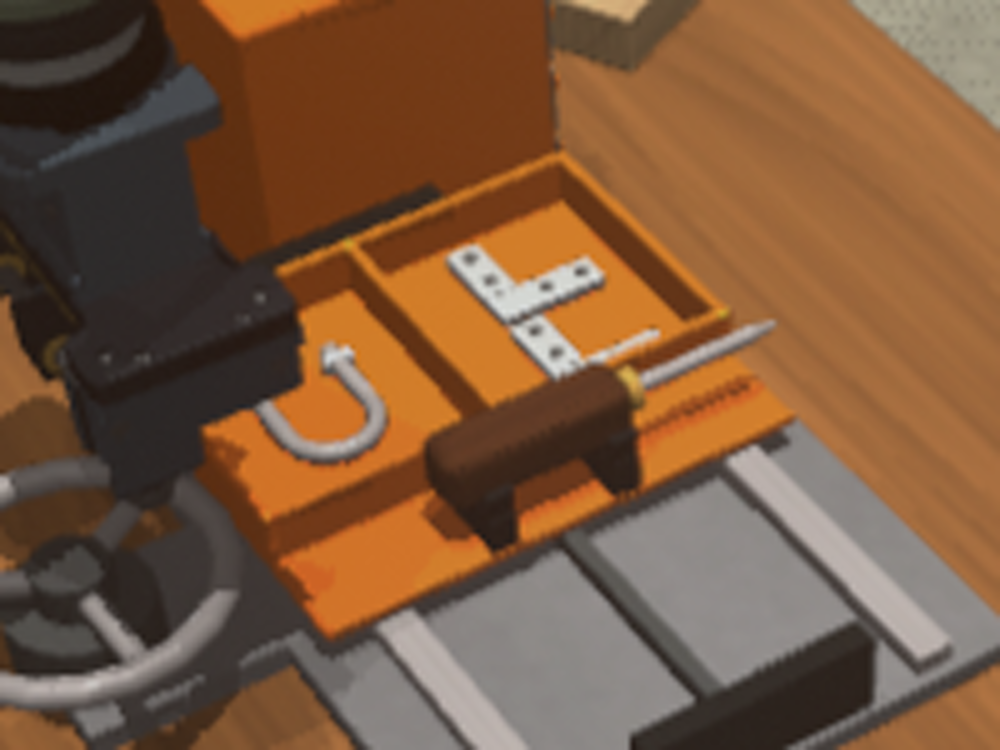

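The tray touches the parking stop: force jumped to 22 N and the knob angle of 32.3° matches the expected 32.5°. Everything is in place. I'll relax, release and retreat.

```bash
python3 -m pendant '[{"delta_pos":[-0.1,0,0.2],"twist":[0,0,0],"grip":10},{"delta_pos":[-0.15,0,0.42],"twist":[0,0,0],"grip":10},{"delta_pos":[-0.15,0,0.42],"twist":[0,0,0],"grip":40},{"delta_pos":[-0.15,0,0.42],"twist":[0,0,0],"grip":70},{"delta_pos":[-0.15,0,0.42],"twist":[0,0,0],"grip":100}]' 20;python3 -m pendant '[{"delta_pos":[0,0,0],"twist":[0,0,0],"grip":100},{"delta_pos":[0,0,0],"twist":[0,0,0],"grip":100},{"delta_pos":[0,-2,0],"twist":[0,0,0],"grip":100},{"delta_pos":[0,-5,0],"twist":[0,0,0],"grip":100},{"delta_pos":[0,-9,0],"twist":[0,0,0],"grip":100}]';python3 -m pendant '[{"delta_pos":[-2,-3,0],"twist":[0,0,0],"grip":100},{"delta_pos":[-5,-5,0],"twist":[0,0,0],"grip":100},{"delta_pos":[-9,-6,0],"twist":[0,0,0],"grip":100},{"delta_pos":[-12,-6,2],"twist":[0,0,0],"grip":100},{"delta_pos":[-12,-6,4],"twist":[0,0,0],"grip":100}]';python3 -m pendant '[{"delta_pos":[0,0,0],"twist":[0,0,0],"grip":100},{"delta_pos":[0,0,0],"twist":[0,0,0],"grip":100},{"delta_pos":[0,0,0],"twist":[0,0,0],"grip":100},{"delta_pos":[0,0,0],"twist":[0,0,0],"grip":100},{"delta_pos":[0,0,0],"twist":[0,0,0],"grip":100}]';python3 - <<'E'
from h import *
for n in('top','side'):
    p,d=imaging.grab_frame(n); cv2.imwrite(f'pics/{n}17.png',p[:,:,::-1])
    zoom(p,(215,225) if n=="top" else (270,150),75,5,f"pics/{n}17z.png")
    i=imaging.camera_info(n)
    for c,w,r,_ in parts(p,i,z=5):
        if w[:,1].mean()<0: print(n,c.round(1),[np.round(a,1) for a in r])
E
```

```text
time_s: 48.3
ee_pos: [502.7, 238.0, 67.5]
ee_rot: [-90.0, -0.1, -0.0]
force: [0.2, -0.1, -0.3]
gripper_width: 43.0
time_s: 48.8
ee_pos: [500.7, 237.3, 157.0]
ee_rot: [-90.1, 0.2, -0.0]
force: [1.1, 1.7, -0.3]
gripper_width: 82.4
time_s: 49.3
ee_pos: [378.5, 277.5, 218.5]
ee_rot: [-90.0, 0.0, 0.0]
force: [1.0, -0.9, -0.2]
gripper_width: 91.4
time_s: 49.8
ee_pos: [381.9, 277.4, 217.4]
ee_rot: [-90.0, 0.0, -0.1]
force: [0.7, -0.5, 0.5]
gripper_width: 91.3
top [405.3 160.5] [array([ 777.6, -234.5]), array([ 37.7, 179.6]), np.float64(79.8)]
top [556.4 251.9] [array([ 554.5, -573.7]), array([ 79.6, 104.9]), np.float64(86.5)]
side [402.8 204.3] [array([798.4,  -6. ]), array([56.4, 65. ]), np.float64(48.3)]
```

View pics/top17z.png

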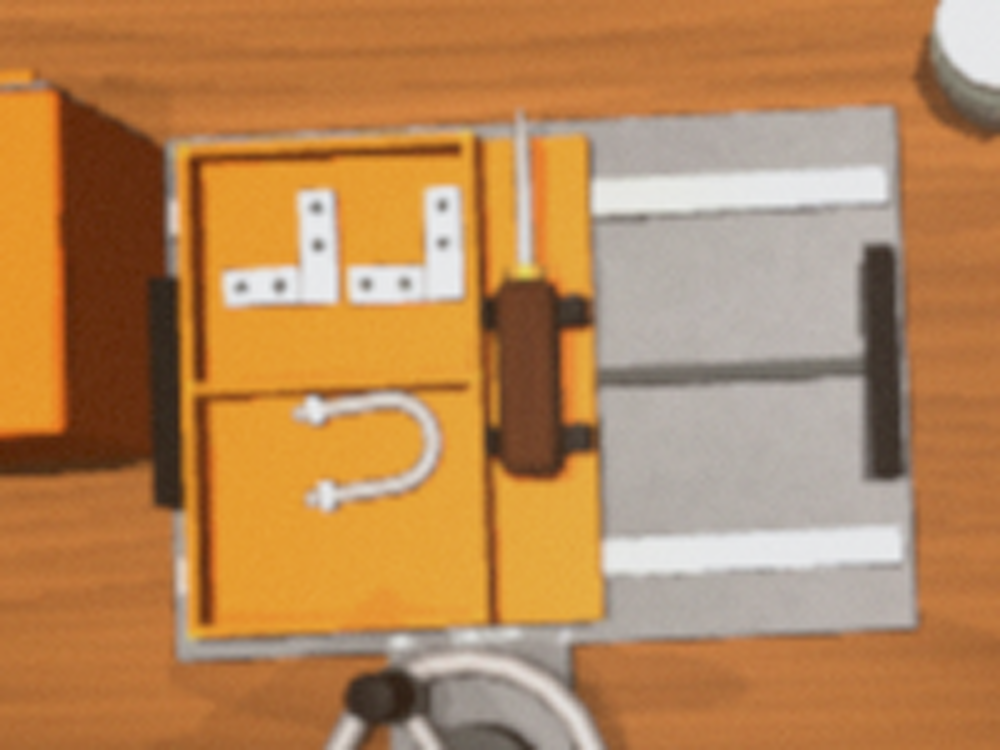

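View pics/side17.png

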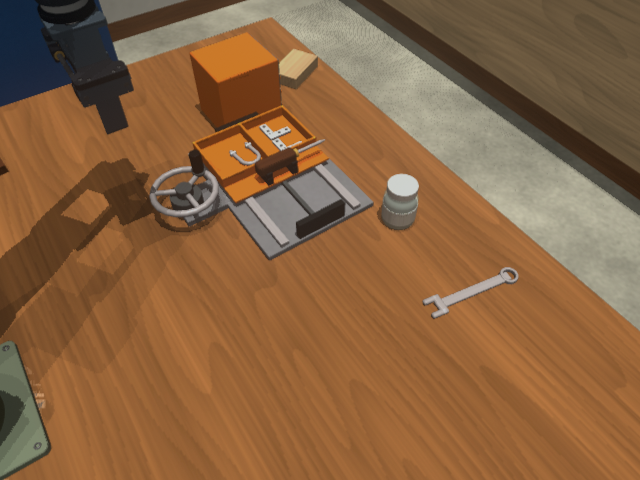

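Run:
```python
from h import *
T=imaging.camera_info("top"); p,d=imaging.grab_frame("top")
def h(u):
    out=[]
    for (x,y) in u:
        z=float(d[y,x]); c=np.array([(x-T['cx'])/T['fx']*z,(y-T['cy'])/T['fy']*z,z]); out.append((np.array(T['R']).T@(c-T['t'])).round(1))
    return out
t=lambda x,y:(int(115+x/5),int(150+y/5))
print(h([t(315,410),t(330,495),t(435,440),t(385,400),t(280,560),t(390,560),t(317,225),t(443,225),t(527,380)]))
a=cv2.imread('pics/top16.png').astype(int);b=cv2.imread('pics/top17.png').astype(int); D=np.abs(a-b).sum(2); print("tray diff",D[172:215,150:240].mean(),D[172:215,150:240].max())
```

```text
[array([624.4, 274.2,  39.4]), array([587.4, 269.8,  32.5]), array([610.2, 223.4,  32.3]), array([628.2, 244.5,  35. ]), array([559.9, 294.5,  23.4]), array([558.4, 245.4,  25.8]), array([706.8, 275. ,  32.5]), array([704.9, 219.4,  34. ]), array([631.9, 176.4,  71. ])]
tray diff 5.831266149870801 61
```

```bash
python3 -c "
from h import *
print(job.job_done(), state()['time_s'])"
```

```text
the job is handed in; nothing more can be done
the job is handed in; nothing more can be done
```

The bench is packed up and the job is handed in, at about 50 s of the 210 s allowed.

**What I did**
1. Wound the tray out until it touched the loading stop; the force at the knob rose to 29 N.
2. Placed the one U-bolt in the near compartment and the two brackets in the far one. No other loose parts were visible on the bench.
3. Seated the awl in its cradle with the spike pointing away from the handwheel.
4. Wound the tray back until it touched the parking stop; the force rose to about 22 N and the knob stood at 32.3°, against 32.5° expected.
5. Released the knob and backed the arm clear.

**Last checks**
- **Parts:** the pictures and depth readings show both brackets lying flat in the far compartment. The awl's top face reads 71 mm (69 mm expected).
- **Tray:** after the release it showed no movement away from the parking stop.
- **Jar and wrench:** the wrench measured the same as at the start. The jar looks unmoved in the pictures, but I did not re-measure it.

**What did not go cleanly**
- **U-bolt shifted:** it moved a few centimetres between the last two pictures, while the robot was not near it. It is still inside the near compartment, close to the divider, and appears flat. Most depth readings on it are 32–35 mm, with one at 39 mm against about 35 mm expected.
- **Bench contact:** the fingertips pressed the bench at 63 N on the first bracket descent. That is within the 120 N wrist limit, and I made the later descents gentler.

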